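# Pin the clamp bar of a plaster-mould press

### The job

Close the mould press: swing its yellow clamp bar down across the plaster mould until it stops with its slotted end between the two cheeks of the steel fork, then take the red-headed pin from the wooden holder and push it through fork and bar until its collar sits fully home on the fork. The fork slides along its rail, so its hole has to be found by eye or by feel. Let go of everything, with the bar shut, and do not disturb the other things on the table.

Things in the scene. Friction and masses are not known exactly. Their poses are not given: they have to be found in the camera images.
- fork_rail: The press's fixed green bed, 250 x 270 mm, sloping 35 degrees, facing away from the robot and to its left: x up the slope, y level along the bed from fork to hinge, z square off the bed. Origin: top face of the fork's upper cheek, on the hole's axis at mid travel of the fork. The hole's axis is along z. Bed surface at z = -58 mm. All (x, y, z) below are in this frame.
- fork_mid (a point): The same point, mid travel: where the fork's hole would be on average. The steel fork slides stiffly (6 N) along y and stands anywhere from -12 to +12 mm; this is NOT reported: see it or feel for it. Fork 38 x 38 mm: upper cheek z -10 to 0, lower cheek z -33 to -23, a round hole 13.5 mm wide in each, joined by a web on the downhill side (x -28 to -19); uphill side open for the bar.
- bar_hinge (a point): Point on the bar's hinge axis (along z) at half the bar's thickness: (0, 150, -16.5) mm.
- mould_top (a point): Middle of the top of the white plaster mould, 100 x 78 x 29 mm, fixed on the bed under the bar.
- bar (a joint): Yellow clamp bar, 26 x 10 mm flat, z -21.5 to -11.5. 0 rad = shut on its stop, lying from the hinge along -y with its end in the fork; grows as it swings open uphill (+x), to 1.1. Stays where left. Its end, 181 mm from the hinge, has a slot 13.5 mm wide, 39 mm long along the bar, centred 150 mm from the hinge: shut, it lies under the fork hole.
- bar_knob (a point): Middle of the bar's black grip knob, a round post 16 mm thick and 36 mm tall standing off the bar along the bed's z, 85 mm from the bar's hinge axis. This point is 16 mm below the knob's top.
- pin: Headed steel pin (80 g), standing head up in the holder at the start. Origin: on its axis at the underside of the collar; z points along the axis to the head. Shank 12 mm thick, 48 mm long below the origin, its last 4 mm tapering to an 8 mm flat tip. Collar 24 mm across, z 0 to 5 mm; red round grip above it, 15 mm thick, z 5 to 35 mm.
- holder: Wooden block 66 x 66 x 60 mm (fixed), origin at the centre of its underside; the pin hangs in a 15 mm hole, 54 mm deep, in the middle of its top, the collar resting on the top.
- glaze_jar: Bystander: glaze jar with white cap, 68 mm across, 95 mm tall, origin under its centre; it and the holder swap places between starts.
- mug: Bystander: blue mug, 80 mm across, 90 mm tall.
- bowl: Bystander: terracotta bowl, 120 mm across, 50 mm tall.
- spatula: Bystander: spatula lying flat on the table to the right of the press.
- tile: Bystander: white tile 100 x 100 x 10 mm.
- plaster_bat: Bystander: round plaster bat, 180 mm across, 20 mm thick, beyond the press.
- roller: Bystander: wooden roller 240 mm long, 50 mm thick, lying between two strips beyond the press.

How it is judged:
On the way:
1. the bar is swung shut, its end in the fork (value of joint bar below 0.03 rad), for 0.2 s.
At the end, for the whole second after the job is handed in: The bar is shut (within 0.03 rad of its stop) and the pin stands through fork and bar with its collar on the upper cheek: collar underside within 2.5 mm of the cheek, pin along the hole's axis within 0.09 rad, within 4 mm of the hole line across the rail and 16 mm along it; pin released and at rest (value of joint bar below 0.03 rad and x of pin in the frame of fork_rail between -0.004 and 0.004 m and y of pin in the frame of fork_rail between -0.016 and 0.016 m and z of pin in the frame of fork_rail between -0.004 and 0.0025 m and angle between the z axis of pin and the z axis of fork_rail, either way round below 0.09 rad and linear speed of pin below 0.02 m/s); the robot touches nothing.
It fails at once if a bystander is moved more than 40 mm (distance of any of glaze_jar, mug, bowl, spatula, tile, plaster_bat, roller from where it was at the start of the episode above 0.04 m).
It also fails if it takes over 72 s, if anything falls off the work surface, if the arm or the gripper's body presses on something with over 40 N, if the wrist force passes 120 N, or if a joint passes its speed limit or range.

### The arm

A 6-joint arm with a two-finger parallel gripper is mounted at the origin on the work surface. World frame = base frame: x ahead of the robot, y to its left, z up, the work surface at z = 0. Lengths are in m, angles in rad, forces in N, time in s.
With the tool pointing down it reaches from about 0.425 to 0.95 m from the base axis. Payload 3.5 kg.
Tool frame: the origin (TCP) lies on the mounting face of the last link; the fingertips stand 173 mm ahead of it and the grasp point (between the pads) lies 155 mm ahead of it; z points along the fingers, x is the direction in which the jaws open and shut, and the axes are right-handed (so a half turn about z gives the same grasp; the last joint's range is limited). The gripper opens to 85 mm and grips with 20 to 120 N. Pads are 22 mm wide; open, the fingers measure 114 mm over their backs; the gripper's body (76 mm by 85 mm) begins 54 mm behind the grasp point. The pads swing forward as they close: fully open they stand 13 mm farther back than shut.
Start: joints at [-1.482, 0.286, 1.577, -0, 1.279, -0.15], TCP at [0.16, -0.656, 0.405] pointing down, gripper open.
Joint ranges: [-2.77, 2.77], [-0.9, 2.22], [0.21, 2.48], [-1.53, 4.67], [0.24, 2.81], [-2.84, 2.84]. Speed limits (rad/s): [2.79, 2.79, 3.14, 3.14, 3.14, 3.14].

### API

Orientations are given as a unit quaternion [x, y, z, w].
In Python, from plant import get_state, read_camera, sign_off gives the robot as it stands.
- The arm moves only by the shell command python3 -m jog 'ROWS' [FORCE]. ROWS is JSON, a list of rows, each an object of numbers: "grip": the closure, from 0 (fully open) to 1 (shut); "x", "y", "z": the shift along the tool's x, y, z in mm; "rx", "ry", "rz": the turn, a rotation vector about the tool's x, y, z in degrees. A call has 1 to 8 rows; each row shifts and turns the commanded pose from where the row before left it, along the tool's axes as they then stand; what a row does not reach is not made up. A row lasts 1/12 s, in which the tool goes at most 41.7 mm and 7.16 degrees, less where a joint would pass 70% of its speed; a pose out of reach is approached as far as the arm can. A call with a gripper value outside its range is refused whole. The fingers move at their own pace and stop on an object; FORCE is the grip in N (left out, the last holds). Time passes only in rows, so rows that do not move let the fingers close. It gives the time, the measured TCP pose, the force and the opening at its end, in the units of the state.
- get_state(): the state, without advancing time (a new reading comes with each control period).
- read_camera(name): name is "scene" or "top" or "wrist"; returns a dict with "frame" (420x560x3 uint8, red, green, blue), "intrinsics" (3x3 intrinsics, pixels), "R" (3x3) and "t" (3): a world point X has camera coordinates R X + t. Camera axes: x right, y down, z forward; pixel columns grow to the right and rows downward; lengths in m; the calibration is good to about 2 mm. A picture is of the moment at which its call begins. There is no depth.
- sign_off(): hands the job in, once; it reports no verdict.
The state is a dict: "time": time; "qpos": joint angles; "dq": joint speeds; "joint_efforts": joint torques, N m; "eef_pos": TCP position; "tcp_rot": TCP orientation; "contact_force": force on the tool from outside, world axes, zero at the start; "wrist_torque": the same for the moment, N m; "opening": opening from 0.0 (shut) to 1.0 (fully open).
Only numpy, scipy, OpenCV 4.12 (cv2) and the standard library are available. Lean on these libraries where they do the work, as an engineer would, in place of code of your own. Each camera call takes 0.05 s, during which the arm holds its last target.

## Working session

There is one attempt and no reset: what is moved stays moved. The work goes in short steps, Python scripts to look and compute and a shell command to move; the robot and the scene stay as the last step left them, time stands still between calls to the robot, and variables do not carry over. Pictures are saved under pics/ and viewed, and the job is handed in when it is done.

```bash
ls; mkdir -p pics; cat > h.py <<'E'
import numpy as np, cv2
from plant import get_state, read_camera, sign_off
from scipy.spatial.transform import Rotation as Rn
def snap(n,f,s=1.4):
    c=read_camera(n); im=cv2.cvtColor(c["frame"],cv2.COLOR_RGB2BGR)
    cv2.imwrite("pics/"+f+".png",cv2.resize(im,None,fx=s,fy=s,interpolation=cv2.INTER_CUBIC))
    np.savez("pics/"+f+".npz",**{k:np.array(c[k]) for k in("frame","intrinsics","R","t")})
    return c
def load(f): return dict(np.load("pics/"+f+".npz"))
def ray(c,u,v):
    K,R,t=[np.array(c[k]) for k in("intrinsics","R","t")]
    d=R.T@np.linalg.inv(K)@np.array([u,v,1.]); return -R.T@t, d/np.linalg.norm(d)
def onz(c,u,v,z):
    o,d=ray(c,u,v); return o+d*(z-o[2])/d[2]
def tri(*a):
    A=np.zeros((3,3));b=np.zeros(3)
    for c,u,v in a:
        o,d=ray(c,u,v);P=np.eye(3)-np.outer(d,d);A+=P;b+=P@o
    x=np.linalg.solve(A,b)
    return x,[np.linalg.norm((np.eye(3)-np.outer(d,d))@(x-o)) for o,d in [ray(*q) for q in a]]
def proj(c,X):
    K,R,t=[np.array(c[k]) for k in("intrinsics","R","t")]
    p=K@(R@np.array(X)+t); return p[:2]/p[2]
E
python3 - <<'E'
from h import *
for n in("scene","top","wrist"):
    c=snap(n,n+"0"); R=np.array(c["R"]);print(n,np.array(c["intrinsics"]).round(1).tolist(),(-R.T@np.array(c["t"])).round(3),R[2].round(3))
print(get_state())
E
```

```text
pics
scene [[389.5, 0.0, 277.0], [0.0, 389.5, 212.6], [0.0, 0.0, 1.0]] [ 1.333 -0.475  0.752] [-0.686  0.411 -0.6  ]
top [[484.8, 0.0, 280.8], [0.0, 484.8, 219.2], [0.0, 0.0, 1.0]] [ 0.421 -0.017  1.401] [ 0.15  -0.003 -0.989]
wrist [[338.7, 0.0, 281.6], [0.0, 338.7, 210.5], [0.0, 0.0, 1.0]] [ 0.24  -0.637  0.373] [-0.311 -0.074 -0.948]
{'time': 0.15, 'qpos': array([-1.48197390e+00,  2.87000346e-01,  1.57786192e+00,  2.51482494e-06,
        1.27858553e+00, -1.50019045e-01]), 'dq': array([ 0.00011519, -0.00283319, -0.00483577, -0.00055887, -0.00133562,
       -0.00148421]), 'joint_efforts': array([ 2.16598528e-04, -4.06604898e+01, -2.93140054e+01, -1.63192353e-04,
        3.97232885e-03, -2.07139095e-06]), 'eef_pos': array([ 0.15968825, -0.65563507,  0.40362769]), 'tcp_rot': array([ 7.86312717e-01, -6.17828011e-01, -6.34643521e-04, -6.76477315e-04]), 'contact_force': array([ 0.08258784,  0.08294325, -0.23153881]), 'wrist_torque': array([ 0.01167982, -0.01132715, -0.00476103]), 'opening': 0.9993706983540035}
```

View pics/scene0.png

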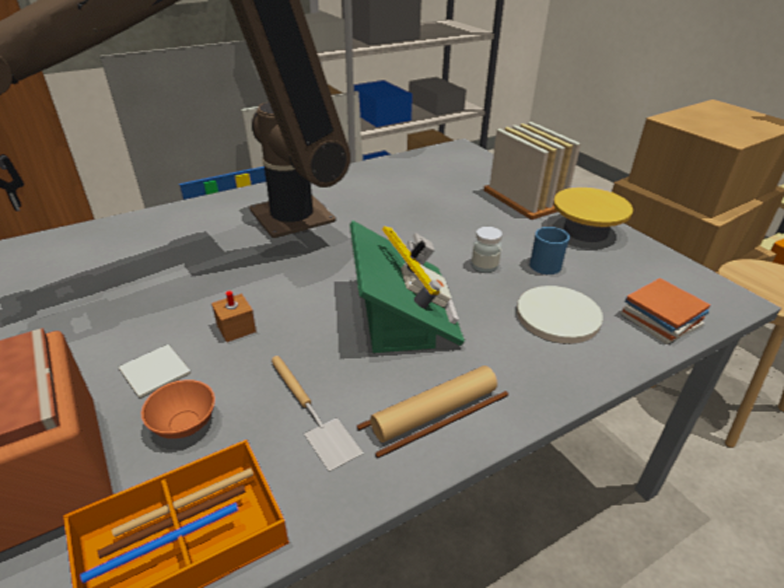

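View pics/top0.png

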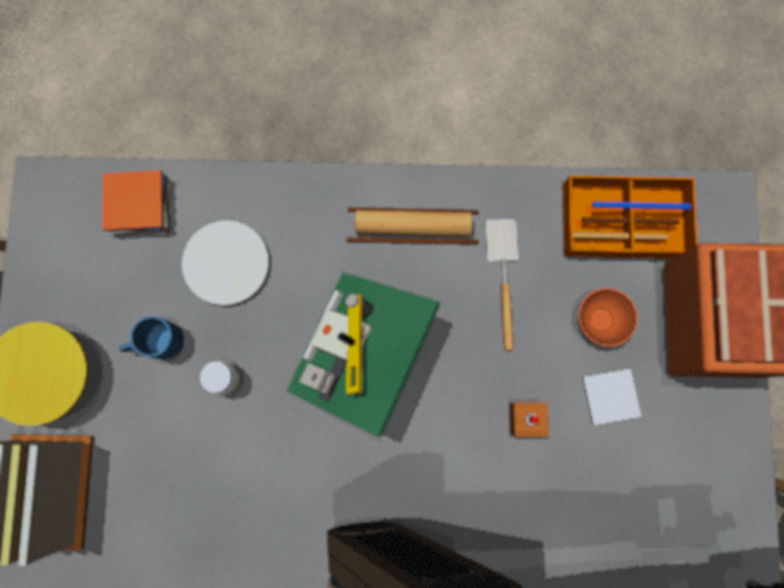

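View pics/wrist0.png

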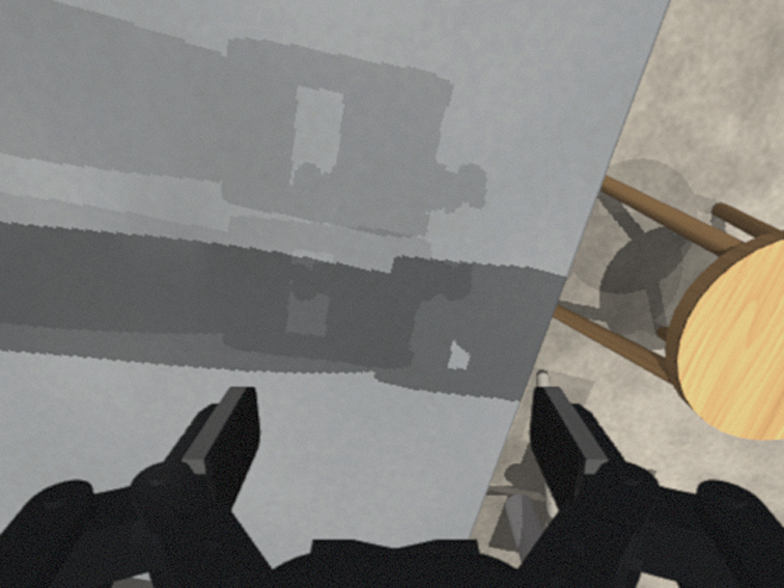

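The top view shows the press around (360,355), bar open with its hinge at about (353,300), the fork at (318,377), and the holder with the red pin at (530,420). The jar is at (220,378). I'll zoom in for precise features.

```bash
python3 - <<'E'
from h import *
for n,(x0,y0,x1,y1) in (("scene",(245,150,345,255)),("top",(195,185,325,320))):
    im=cv2.cvtColor(load(n+"0")["frame"],cv2.COLOR_RGB2BGR)[y0:y1,x0:x1]
    s=5.6 if n=="scene" else 4.4
    im=cv2.resize(im,None,fx=s,fy=s,interpolation=cv2.INTER_CUBIC)
    for k in range(0,140,10):
        if k<x1-x0: cv2.putText(im,str(x0+k),(int(k*s),10),0,.4,(0,0,255),1); cv2.line(im,(int(k*s),12),(int(k*s),18),(0,0,255),1)
        if k<y1-y0: cv2.putText(im,str(y0+k),(0,int(k*s)+4),0,.4,(0,0,255),1)
    cv2.imwrite(f"pics/{n}0z.png",im); print(im.shape)
E
```

```text
(588, 560, 3)
(594, 572, 3)
```

View pics/scene0z.png

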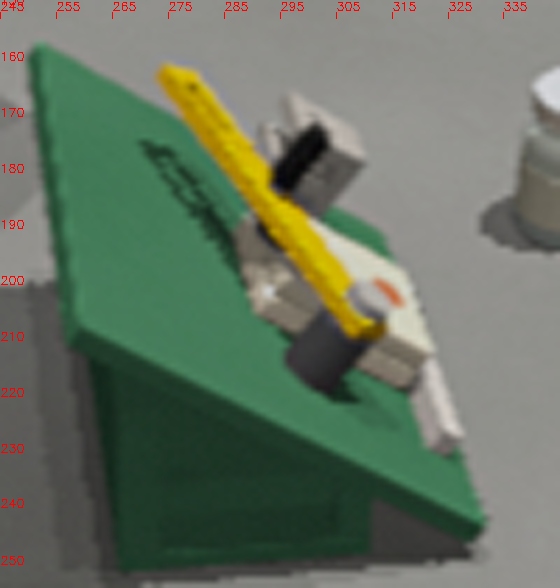

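View pics/top0z.png

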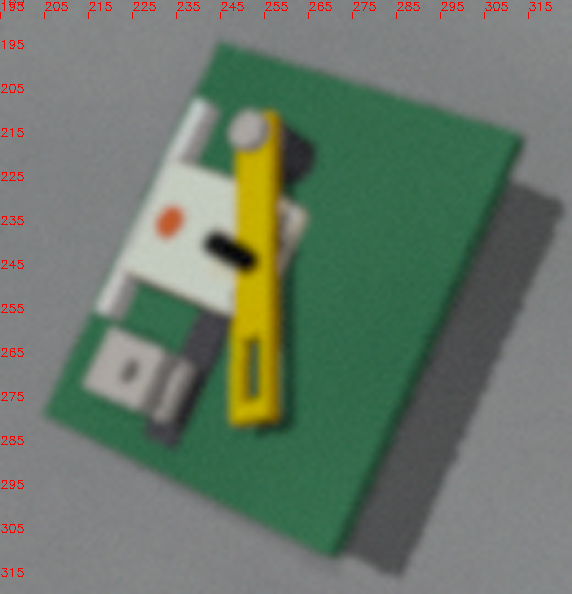

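```bash
cat > m1.py <<'E'
from h import *
s=load("scene0");t=load("top0")
T=lambda u,v:(t,195+u/4.4-.5+.1,185+v/4.4-.4)
S=lambda u,v:(s,245+u/5.6-.4,150+v/5.6-.4)
P={}
for n,a,b in(("A",S(485,517),T(218,43)),("B",S(68,328),T(523,137)),("C",S(36,46),T(335,556)),("hinge",S(371,292),T(249,130)),("forkhole?",S(340,0),T(129,370))):
    if n!="forkhole?":
        x,e=tri(a,b);P[n]=x;print(n,x.round(4),np.round(e,4))
A,B,C=P["A"],P["B"],P["C"]
print(np.linalg.norm(A-B),np.linalg.norm(B-C))
ex=(B-A)/np.linalg.norm(B-A);ey=(B-C)/np.linalg.norm(B-C);ez=np.cross(ex,ey)
print(ex,ey,ez,ex@ey,np.degrees(np.arcsin(ex[2])))
yaw=np.arctan2(ey[1],ey[0]);yaw2=np.arctan2(ex[1],ex[0])-np.pi/2;print(np.degrees([yaw,yaw2]))
# knob top, pin
E
python3 m1.py
```

```text
A [0.6999 0.0848 0.028 ] [0.0008 0.0008]
B [ 0.6194 -0.1066  0.1641] [0.0012 0.0012]
C [0.3764 0.0006 0.1634] [0.001 0.001]
hinge [0.6262 0.0573 0.131 ] [0.0002 0.0002]
0.24820594818052 0.2656290095214151
[-0.3241656  -0.77091759  0.5482725 ] [ 0.91503855 -0.40335956  0.00235042] [0.21933897 0.5024524  0.8361746 ] 0.015621626422557221 33.24858001903449
[ -23.78843912 -202.80642241]
```

```bash
cat >> m1.py <<'E'
print("----")
yw=np.radians(-23.5)
ey=np.array([np.cos(yw),np.sin(yw),0]);xh=np.array([np.sin(yw),-np.cos(yw),0])
a=np.radians(35);ex=np.cos(a)*xh+np.array([0,0,np.sin(a)]);ez=np.cross(ex,ey)
R=np.stack([ex,ey,ez],1)
for k in P: print(k,(R.T@P[k]).round(4))
zb=np.mean([ez@P[k] for k in "ABC"]); L=R.T@P["hinge"]
o=R@np.array([L[0],L[1]-.150,zb+.058]);print("origin",o.round(4),"hinge cap z",(R.T@(P["hinge"]-o))[2])
def onpl(c,z):
    oo,d=ray(*c); k=(z-ez@(oo-o))/(ez@d); return (R.T@(oo+d*k-o))*1e3
print("fork hole top",onpl(T(129,370),0).round(1))
print("fork corners",[onpl(T(*q),0).round(1) for q in((117,325),(83,386),(148,412),(180,352))])
print("slot ctr",onpl(T(252,368),-.0115).round(1), "slot ends",onpl(T(252,335),-.0115).round(1),onpl(T(252,402),-.0115).round(1))
print("bar end corners",onpl(T(230,424),-.0115).round(1),onpl(T(279,417),-.0115).round(1))
print("knob top T",onpl(T(214,243),.0245).round(1),"S top",onpl(S(313,133),.0245).round(1),"tri")
for k in "ABC": print(k,(R.T@(P[k]-o)*1e3).round(1))
# pin
hs=cv2.cvtColor(t["frame"],cv2.COLOR_RGB2HSV); 
for nm,c in(("s",s),("t",t)):
    f=c["frame"].astype(int); m=(f[...,0]>150)&(f[...,1]<60)&(f[...,2]<60)
    n,l,st,ce=cv2.connectedComponentsWithStats(m.astype(np.uint8)); print(nm,[(st[i].tolist(),ce[i].round(1)) for i in range(1,n) if st[i][4]>8])
np.savez("fr.npz",R=R,o=o)
E
python3 m1.py; python3 - <<'E'
from h import *
for n,(x0,y0,x1,y1) in (("scene",(145,200,190,245)),("top",(355,275,405,325))):
    im=cv2.cvtColor(load(n+"0")["frame"],cv2.COLOR_RGB2BGR)[y0:y1,x0:x1]
    cv2.imwrite(f"pics/{n}0p.png",cv2.resize(im,(500,500),interpolation=cv2.INTER_CUBIC))
E
cd pics; python3 -c "
import cv2,numpy as np
cv2.imwrite('pp.png',cv2.resize(np.hstack([cv2.imread('scene0p.png'),cv2.imread('top0p.png')]),(800,400)))"
```

```text
A [0.6999 0.0848 0.028 ] [0.0008 0.0008]
B [ 0.6194 -0.1066  0.1641] [0.0012 0.0012]
C [0.3764 0.0006 0.1634] [0.001 0.001]
hinge [0.6262 0.0573 0.131 ] [0.0002 0.0002]
0.24820594818052 0.2656290095214151
[-0.3241656  -0.77091759  0.5482725 ] [ 0.91503855 -0.40335956  0.00235042] [0.21933897 0.5024524  0.8361746 ] 0.015621626422557221 33.24858001903449
[ -23.78843912 -202.80642241]
----
A [-0.2762  0.608   0.2276]
B [-0.0282  0.6106  0.22  ]
C [-0.0296  0.3449  0.2203]
hinge [-0.1724  0.5514  0.2807]
origin [0.4886 0.117  0.131 ] hinge cap z 5.3791003653618105e-05
fork hole top [ -5.1 -10.1  -0. ]
fork corners [array([-29.4,  11.2,   0. ]), array([-33.1, -30.3,  -0. ]), array([ 22.5, -27.5,  -0. ]), array([25.1, 11.9,  0. ])]
slot ctr [ 70.2  20.6 -11.5] slot ends [ 59.8  38.1 -11.5] [ 80.8   2.8 -11.5]
bar end corners [ 72.9 -13.8 -11.5] [103.1   1.4 -11.5]
knob top T [34.4 76.6 24.5] S top [37.7 65.8 24.5] tri
A [-103.8  206.6  -53. ]
B [144.2 209.1 -60.6]
C [142.8 -56.5 -60.4]
s [([162, 208, 4, 3, 9], array([163.3, 209.1]))]
t [([380, 298, 5, 4, 17], array([381.9, 299.4]))]
```

View pics/pp.png

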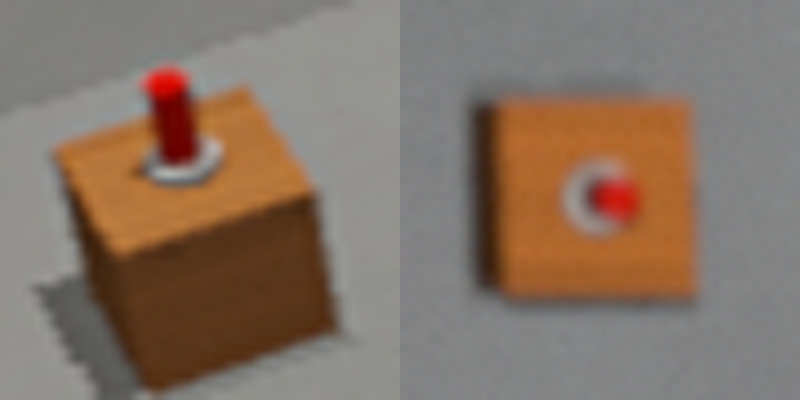

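```bash
cat >> h.py <<'E'
def plan(p,Rt,p0=None,R0=None,vmax=38,wmax=6.8,n=None):
    s=get_state()
    p0=np.array(s["eef_pos"]) if p0 is None else p0
    R0=Rn.from_quat(s["tcp_rot"]).as_matrix() if R0 is None else R0
    dp=np.array(p)-p0; w=Rn.from_matrix(R0.T@Rt).as_rotvec()
    N=n or max(1,int(np.ceil(max(np.linalg.norm(dp)*1e3/vmax,np.degrees(np.linalg.norm(w))/wmax))))
    while 1:
        M=sum(R0@Rn.from_rotvec(k*w/N).as_matrix() for k in range(N)); d=np.linalg.solve(M,dp)
        if n or np.linalg.norm(d)*1e3<=41: break
        N+=1
    print("rows",N,"xyz mm",(d*1e3).round(2),"rot deg",np.degrees(w/N).round(3))
def bed():
    f=np.load("fr.npz"); R=f["R"]; return R,f["o"],np.stack([R[:,0],-R[:,1],-R[:,2]],1)
def tip(L=.155):
    s=get_state();R,o,_=bed();Rt=Rn.from_quat(s["tcp_rot"]).as_matrix()
    print("t",round(s["time"],2),"grasp in bed mm",(R.T@(s["eef_pos"]+Rt[:,2]*L-o)*1e3).round(1),"F bed",(R.T@s["contact_force"]).round(1),"open",round(s["opening"],3),"tool in bed rotvec",np.degrees((Rn.from_matrix(bed()[2].T@Rt)).as_rotvec()).round(2),"q",np.round(s["qpos"],2))
E
python3 - <<'E'
from h import *
s=load("scene0");t=load("top0")
# head top centre: scene crop scale 400/45, top 400/50
S=lambda u,v:(s,145+u/(400/45)-.45,200+v/(400/45)-.45); T=lambda u,v:(t,355+(u-400)/8-.45,275+v/8-.45)
print("head top",tri(S(166,82),T(617,198)))
print("collar",tri(S(183,160),T(598,198)))
for z,c in((.060,(598,198)),(.095,(617,198))): print(onz(*T(*c),z))
print("block corners top",[onz(*T(*c),.06).round(3) for c in((495,98),(692,98),(695,297),(502,297))])
R,o,Rb=bed()
mid=np.array([.47,-.33,.44]); 
s0=get_state();R0=Rn.from_quat(s0["tcp_rot"]).as_matrix()
from scipy.spatial.transform import Slerp
sl=Slerp([0,1],Rn.from_matrix([R0,Rb])); Rm=sl(.5).as_matrix()
tg=o+R@np.array([.02,.06,.31]); print(tg)
plan(mid,Rm); plan(tg,Rb,mid,Rm)
E
```

```text
head top (array([ 0.40893809, -0.29512343,  0.0959035 ]), [np.float64(0.0013768455524579978), np.float64(0.0013768455524580153)])
collar (array([ 0.40862238, -0.29503554,  0.06434981]), [np.float64(0.001065062634975167), np.float64(0.0010650626349752294)])
[ 0.40892897 -0.29490841  0.06      ]
[ 0.40937356 -0.29398189  0.095     ]
block corners top [array([ 0.442, -0.26 ,  0.06 ]), array([ 0.443, -0.328,  0.06 ]), array([ 0.376, -0.328,  0.06 ]), array([ 0.375, -0.262,  0.06 ])]
[0.60801137 0.24115392 0.39638553]
rows 12 xyz mm [-24.09 -28.25  -7.29] rot deg [-0.472  1.411  1.501]
rows 16 xyz mm [-34.54  -0.   -13.62] rot deg [-0.354  1.058  1.125]
```

```bash
python3 -m jog '[{"x":-24,"y":-28,"z":-7.3,"rx":-0.47,"ry":1.4,"rz":1.5},{"x":-24,"y":-28,"z":-7.3,"rx":-0.47,"ry":1.4,"rz":1.5},{"x":-24,"y":-28,"z":-7.3,"rx":-0.47,"ry":1.4,"rz":1.5},{"x":-24,"y":-28,"z":-7.3,"rx":-0.47,"ry":1.4,"rz":1.5},{"x":-24,"y":-28,"z":-7.3,"rx":-0.47,"ry":1.4,"rz":1.5},{"x":-24,"y":-28,"z":-7.3,"rx":-0.47,"ry":1.4,"rz":1.5}]'
python3 -m jog '[{"x":-24,"y":-28,"z":-7.3,"rx":-0.47,"ry":1.4,"rz":1.5},{"x":-24,"y":-28,"z":-7.3,"rx":-0.47,"ry":1.4,"rz":1.5},{"x":-24,"y":-28,"z":-7.3,"rx":-0.47,"ry":1.4,"rz":1.5},{"x":-24,"y":-28,"z":-7.3,"rx":-0.47,"ry":1.4,"rz":1.5},{"x":-24,"y":-28,"z":-7.3,"rx":-0.47,"ry":1.4,"rz":1.5},{"x":-24,"y":-28,"z":-7.3,"rx":-0.47,"ry":1.4,"rz":1.5}]'
python3 - <<'E'
from h import *
tip()
R,o,Rb=bed()
plan(o+R@np.array([.02,.06,.31]),Rb)
E
```

```text
t 0.15 grasp in bed mm [ 755.2    6.3 -385.1] F bed [-0.2  0.  -0.1] open 0.999 tool in bed rotvec [ 11.34 -33.85 -36.01] q [-1.48  0.29  1.58  0.    1.28 -0.15]
rows 27 xyz mm [-33.92 -14.38 -10.46] rot deg [-0.42   1.254  1.334]$[0]: bad value
$[0]: bad value
```

```bash
python3 -m jog '[{"grip":0,"x":-24,"y":-28,"z":-7,"rx":-0.5,"ry":1.4,"rz":1.5}]'; python3 -m jog --help | head -20
```

```text
time: 0.23
eef_pos: [0.1782, -0.6284, 0.4083]
tcp_rot: [0.776, -0.63, 0.005, 0.011]
contact_force: [0.4, 0.5, 0.3]
opening: 0.999invalid input: not JSON, or not a number
```

```bash
python3 -m jog '[{"grip":0,"x":-24,"y":-28,"z":-7.3,"rx":-0.47,"ry":1.4,"rz":1.5},{"grip":0,"x":-24,"y":-28,"z":-7.3,"rx":-0.47,"ry":1.4,"rz":1.5},{"grip":0,"x":-24,"y":-28,"z":-7.3,"rx":-0.47,"ry":1.4,"rz":1.5},{"grip":0,"x":-24,"y":-28,"z":-7.3,"rx":-0.47,"ry":1.4,"rz":1.5},{"grip":0,"x":-24,"y":-28,"z":-7.3,"rx":-0.47,"ry":1.4,"rz":1.5},{"grip":0,"x":-24,"y":-28,"z":-7.3,"rx":-0.47,"ry":1.4,"rz":1.5},{"grip":0,"x":-24,"y":-28,"z":-7.3,"rx":-0.47,"ry":1.4,"rz":1.5},{"grip":0,"x":-24,"y":-28,"z":-7.3,"rx":-0.47,"ry":1.4,"rz":1.5}]'
python3 -m jog '[{"grip":0,"x":-24,"y":-28,"z":-7.3,"rx":-0.47,"ry":1.4,"rz":1.5},{"grip":0,"x":-24,"y":-28,"z":-7.3,"rx":-0.47,"ry":1.4,"rz":1.5},{"grip":0,"x":-24,"y":-28,"z":-7.3,"rx":-0.47,"ry":1.4,"rz":1.5}]'
python3 - <<'E'
from h import *
tip()
R,o,Rb=bed()
plan(o+R@np.array([.02,.06,.31]),Rb)
E
```

```text
time: 0.9
eef_pos: [0.3816, -0.4023, 0.4419]
tcp_rot: [0.702, -0.702, 0.064, 0.097]
contact_force: [0.4, -0.5, -0.5]
opening: 1.001
time: 1.15
eef_pos: [0.4681, -0.3298, 0.4409]
tcp_rot: [-0.67, 0.726, -0.085, -0.129]
contact_force: [0.3, -0.7, 0.8]
opening: 1.004
t 1.15 grasp in bed mm [ 473.6  167.2 -133.5] F bed [0.8 0.6 0.4] open 1.004 tool in bed rotvec [  5.67 -16.86 -17.93] q [-0.76  0.02  1.82 -0.29  1.17  0.99]
rows 16 xyz mm [-34.56  -0.1  -13.6 ] rot deg [-0.354  1.054  1.121]
```

Tracks well.

```bash
python3 -m jog '[{"grip":0,"x":-34.5,"z":-13.6,"rx":-0.35,"ry":1.05,"rz":1.12},{"grip":0,"x":-34.5,"z":-13.6,"rx":-0.35,"ry":1.05,"rz":1.12},{"grip":0,"x":-34.5,"z":-13.6,"rx":-0.35,"ry":1.05,"rz":1.12},{"grip":0,"x":-34.5,"z":-13.6,"rx":-0.35,"ry":1.05,"rz":1.12},{"grip":0,"x":-34.5,"z":-13.6,"rx":-0.35,"ry":1.05,"rz":1.12},{"grip":0,"x":-34.5,"z":-13.6,"rx":-0.35,"ry":1.05,"rz":1.12},{"grip":0,"x":-34.5,"z":-13.6,"rx":-0.35,"ry":1.05,"rz":1.12},{"grip":0,"x":-34.5,"z":-13.6,"rx":-0.35,"ry":1.05,"rz":1.12}]'
python3 -m jog '[{"grip":0,"x":-34.5,"z":-13.6,"rx":-0.35,"ry":1.05,"rz":1.12},{"grip":0,"x":-34.5,"z":-13.6,"rx":-0.35,"ry":1.05,"rz":1.12},{"grip":0,"x":-34.5,"z":-13.6,"rx":-0.35,"ry":1.05,"rz":1.12},{"grip":0,"x":-34.5,"z":-13.6,"rx":-0.35,"ry":1.05,"rz":1.12},{"grip":0,"x":-34.5,"z":-13.6,"rx":-0.35,"ry":1.05,"rz":1.12},{"grip":0,"x":-34.5,"z":-13.6,"rx":-0.35,"ry":1.05,"rz":1.12},{"grip":0,"x":-34.5,"z":-13.6,"rx":-0.35,"ry":1.05,"rz":1.12},{"grip":0,"x":-34.5,"z":-13.6,"rx":-0.35,"ry":1.05,"rz":1.12}]'
python3 - <<'E'
from h import *
tip();snap("wrist","w1")
E
```

```text
t 1.15 grasp in bed mm [ 473.6  167.2 -133.5] F bed [0.8 0.6 0.4] open 1.004 tool in bed rotvec [  5.67 -16.86 -17.93] q [-0.76  0.02  1.82 -0.29  1.17  0.99]$[0]: bad value
$[0]: bad value
```

View pics/w1.png

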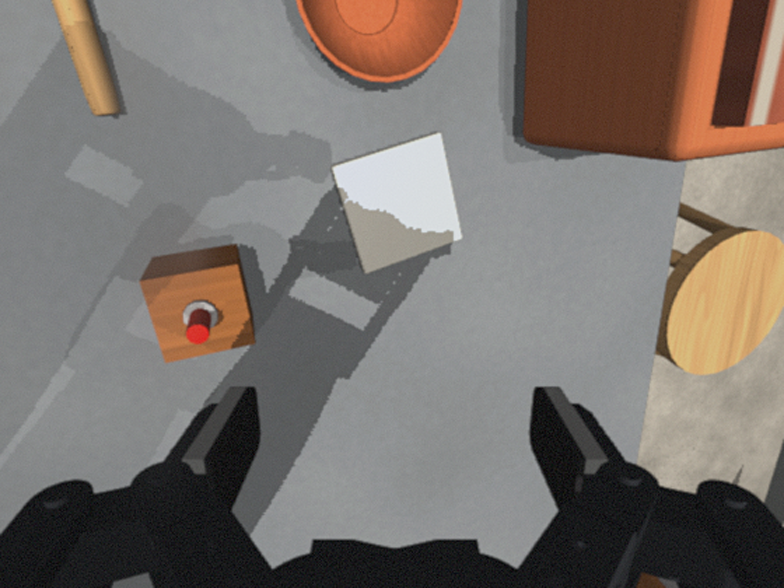

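Every key seems to be required. This view also shows the pin: collar at about (200,314), head at about (198,331).

```bash
python3 -m jog '[{"grip":0,"x":-34.5,"y":0,"z":-13.6,"rx":-0.35,"ry":1.05,"rz":1.12},{"grip":0,"x":-34.5,"y":0,"z":-13.6,"rx":-0.35,"ry":1.05,"rz":1.12},{"grip":0,"x":-34.5,"y":0,"z":-13.6,"rx":-0.35,"ry":1.05,"rz":1.12},{"grip":0,"x":-34.5,"y":0,"z":-13.6,"rx":-0.35,"ry":1.05,"rz":1.12},{"grip":0,"x":-34.5,"y":0,"z":-13.6,"rx":-0.35,"ry":1.05,"rz":1.12},{"grip":0,"x":-34.5,"y":0,"z":-13.6,"rx":-0.35,"ry":1.05,"rz":1.12},{"grip":0,"x":-34.5,"y":0,"z":-13.6,"rx":-0.35,"ry":1.05,"rz":1.12},{"grip":0,"x":-34.5,"y":0,"z":-13.6,"rx":-0.35,"ry":1.05,"rz":1.12}]'
python3 -m jog '[{"grip":0,"x":-34.5,"y":0,"z":-13.6,"rx":-0.35,"ry":1.05,"rz":1.12},{"grip":0,"x":-34.5,"y":0,"z":-13.6,"rx":-0.35,"ry":1.05,"rz":1.12},{"grip":0,"x":-34.5,"y":0,"z":-13.6,"rx":-0.35,"ry":1.05,"rz":1.12},{"grip":0,"x":-34.5,"y":0,"z":-13.6,"rx":-0.35,"ry":1.05,"rz":1.12},{"grip":0,"x":-34.5,"y":0,"z":-13.6,"rx":-0.35,"ry":1.05,"rz":1.12},{"grip":0,"x":-34.5,"y":0,"z":-13.6,"rx":-0.35,"ry":1.05,"rz":1.12},{"grip":0,"x":-34.5,"y":0,"z":-13.6,"rx":-0.35,"ry":1.05,"rz":1.12},{"grip":0,"x":-34.5,"y":0,"z":-13.6,"rx":-0.35,"ry":1.05,"rz":1.12}]'
python3 - <<'E'
from h import *
c=load("w1")
print(onz(c,200/1.4-.3,315/1.4-.3,.063),onz(c,198/1.4-.3,332/1.4-.3,.095))
tip();snap("wrist","w2")
E
```

```text
time: 1.87
eef_pos: [0.5133, -0.0374, 0.4419]
tcp_rot: [-0.601, 0.766, -0.125, -0.191]
contact_force: [-0.2, -0.0, -0.1]
opening: 1.0
time: 2.53
eef_pos: [0.6047, 0.241, 0.3973]
tcp_rot: [-0.524, 0.797, -0.164, -0.251]
contact_force: [0.7, -0.6, 0.1]
opening: 1.001
[ 0.40970566 -0.29633732  0.063     ] [ 0.41069293 -0.29718301  0.095     ]
t 2.53 grasp in bed mm [ 21.5  57.2 154.9] F bed [ 0.3  0.9 -0.1] open 1.001 tool in bed rotvec [ 0.03 -0.1  -0.08] q [ 0.28  0.32  1.58 -0.46  1.65  2.31]
```

View pics/w2.png

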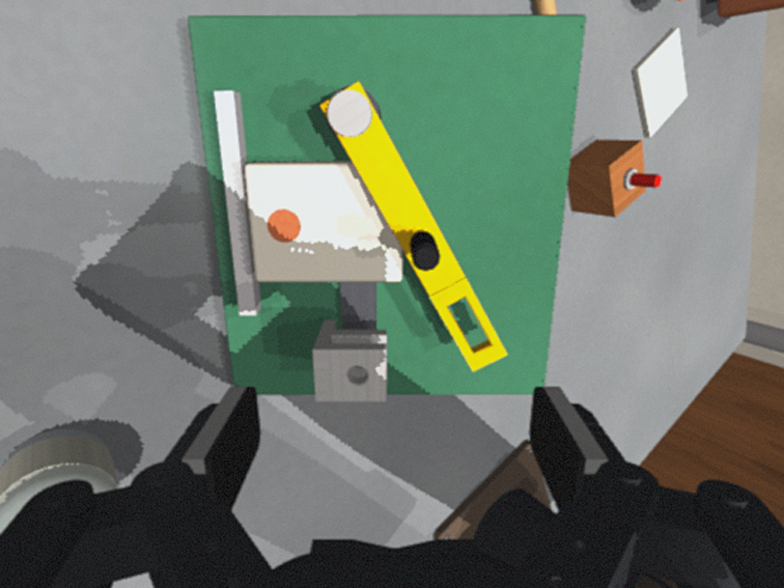

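```bash
python3 - <<'E'
from h import *
R,o,Rb=bed()
s=load("scene0");t=load("top0");w=load("w2")
T=lambda u,v:(t,195+u/4.4-.4,185+v/4.4-.4)
S=lambda u,v:(s,245+u/5.6-.4,150+v/5.6-.4)
W=lambda u,v:(w,u/1.4-.15,v/1.4-.15)
F=lambda X:(R.T@(X-o)*1e3).round(1)
for n,a in dict(A=[T(218,43),S(485,517),W(190,17)],B=[T(523,137),S(68,328),W(584,16)],hinge=[T(249,130),S(371,292),W(350,112)],hole=[T(129,370),W(358,374)],forkDL=[T(83,386),W(314,402)],forkUL=[T(117,325),W(314,346)],slot=[T(252,368),W(469,322)],knob=[T(214,243),W(428,243)],mark=[T(170,222),W(284,225),S(387,292)]).items():
    x,e=tri(*a);print(n,F(x),"res",np.round(np.array(e)*1e3,1))
c=w
def onpl(c,z):
    oo,d=ray(*c); k=(z/1e3-R[:,2]@(oo-o))/(R[:,2]@d); return (R.T@(oo+d*k-o)*1e3).round(1)
print("W hole z0",onpl(W(358,374),0),"corners",[onpl(W(*q),0) for q in((314,346),(387,346),(387,400),(314,402))])
print("bed corners",[onpl(W(*q),-58) for q in((190,17),(584,16),(545,394),(232,394))])
print("hinge",onpl(W(350,112),0),"slot",onpl(W(469,322),-11.5),"knobtop",onpl(W(428,243),24.5))
E
python3 - <<'E'
import sys;sys.path.insert(0,'.')
import os;os.chdir('.')
from h import *
im=cv2.cvtColor(load("w2")["frame"],cv2.COLOR_RGB2BGR)[215:295,210:370]
im=cv2.resize(im,None,fx=5,fy=5,interpolation=cv2.INTER_CUBIC)
for k in range(0,160,20):cv2.putText(im,str(210+k),(k*5,10),0,.4,(0,0,255),1)
for k in range(0,80,10):cv2.putText(im,str(215+k),(0,k*5+4),0,.4,(0,0,255),1)
cv2.imwrite("pics/w2z.png",im)
E
```

```text
A [-103.9  207.4  -52.6] res [0.8 1.3 1.3]
B [143.  209.9 -61.4] res [0.8 2.4 2.2]
hinge [ -1.3 150.5  -0.4] res [0.5 1.5 2. ]
hole [-2.5 -9.3  1.9] res [1. 1.]
forkDL [-32.1 -30.1   0.8] res [0.2 0.2]
forkUL [-29.8  11.   -0.2] res [0.3 0.3]
slot [ 70.6  21.7 -11.9] res [1.2 1.2]
knob [38.6 80.2 27.1] res [4.3 4.3]
mark [-49.1  83.6 -25.6] res [0.8 1.1 1.2]
W hole z0 [-2.1 -9.3 -0. ] corners [array([-30. ,  10.8,  -0. ]), array([17.1, 10.9, -0. ]), array([ 16.9, -28.7,  -0. ]), array([-32.1, -30.4,  -0. ])]
bed corners [array([-106.7,  209.6,  -58. ]), array([140.1, 210.6, -58. ]), array([143.4, -57.9, -58. ]), array([-109.1,  -58.5,  -58. ])]
hinge [ -2.8 151.7  -0. ] slot [ 71.   23.1 -11.5] knobtop [40.1 83.8 24.5]
```

View pics/w2z.png

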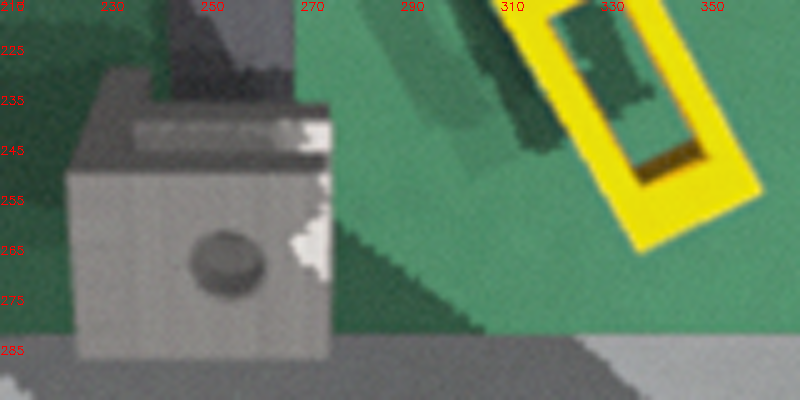

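Clear view: hinge cap (350,112), knob (424,250), slot (469,322), fork hole (358,374). Fork hole comes out at bed y≈-9 mm, the x readings share a -2 mm offset, and the sizes agree within 2 mm. Next I grip the knob.

```bash
python3 - <<'E'
from h import *
f=np.load("fr.npz");o=f["o"]+f["R"][:,0]*-.002; np.savez("fr.npz",R=f["R"],o=o); tip()
R,o,Rb=bed(); plan(o+R@np.array([.042,.077,.014+.155]),Rb,n=4)
E
python3 -m jog '[{"grip":0,"x":4.7,"y":-5,"z":35,"rx":0,"ry":0,"rz":0},{"grip":0,"x":4.7,"y":-5,"z":35,"rx":0,"ry":0,"rz":0},{"grip":0,"x":4.7,"y":-5,"z":35,"rx":0,"ry":0,"rz":0},{"grip":0,"x":4.7,"y":-5,"z":35,"rx":0,"ry":0,"rz":0},{"grip":0.5,"x":0,"y":0,"z":0,"rx":0,"ry":0,"rz":0},{"grip":0.5,"x":0,"y":0,"z":0,"rx":0,"ry":0,"rz":0},{"grip":0.5,"x":0,"y":0,"z":0,"rx":0,"ry":0,"rz":0},{"grip":0.5,"x":0,"y":0,"z":0,"rx":0,"ry":0,"rz":0}]' 20
python3 - <<'E'
from h import *
tip();snap("wrist","w3")
E
```

```text
t 2.58 grasp in bed mm [ 17.5  56.1 154.4] F bed [-1.5 -1.  -1.4] open 1.005 tool in bed rotvec [-0.02 -0.18 -0.37] q [ 0.28  0.33  1.57 -0.46  1.65  2.31]
rows 4 xyz mm [ 6.09 -5.19 35.08] rot deg [0.006 0.045 0.091]
time: 3.25
eef_pos: [0.5858, 0.1444, 0.2956]
tcp_rot: [-0.524, 0.798, -0.165, -0.249]
contact_force: [-0.6, 0.3, -0.1]
opening: 0.499
t 3.25 grasp in bed mm [43.5 78.8 16.4] F bed [-0.1 -0.6 -0.1] open 0.499 tool in bed rotvec [ 0.21 -0.25 -0.04] q [ 0.14  0.31  1.78 -0.52  1.41  2.29]
```

View pics/w3.png

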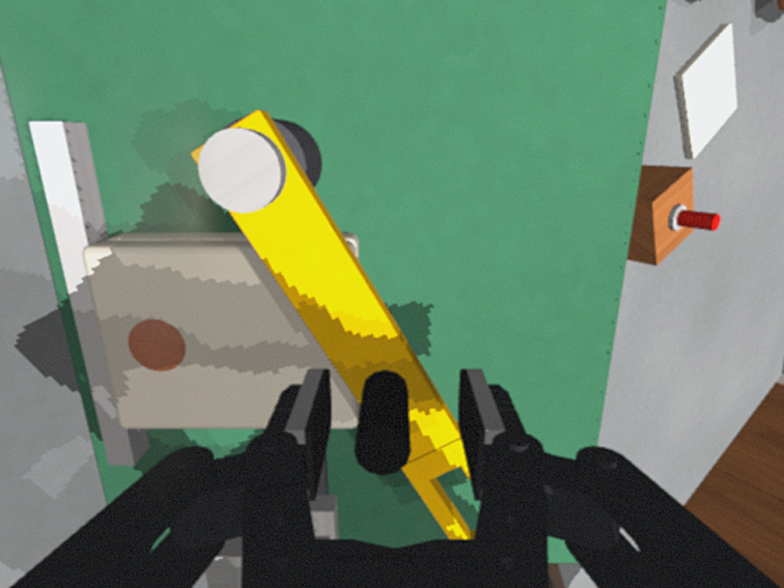

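```bash
python3 -m jog '[{"grip":1,"x":0,"y":0,"z":0,"rx":0,"ry":0,"rz":0},{"grip":1,"x":0,"y":0,"z":0,"rx":0,"ry":0,"rz":0},{"grip":1,"x":0,"y":0,"z":0,"rx":0,"ry":0,"rz":0},{"grip":1,"x":0,"y":0,"z":0,"rx":0,"ry":0,"rz":0}]' 20
python3 -c "
from h import *
tip()"
python3 -m jog '[{"grip":1,"x":-5,"y":2.4,"z":0,"rx":0,"ry":0,"rz":0},{"grip":1,"x":-5,"y":2.4,"z":0,"rx":0,"ry":0,"rz":0},{"grip":1,"x":-5.2,"y":1.8,"z":0,"rx":0,"ry":0,"rz":0},{"grip":1,"x":-5.2,"y":1.7,"z":0,"rx":0,"ry":0,"rz":0},{"grip":1,"x":-5.4,"y":1.1,"z":0,"rx":0,"ry":0,"rz":0},{"grip":1,"x":-5.4,"y":1.1,"z":0,"rx":0,"ry":0,"rz":0},{"grip":1,"x":-4,"y":0.3,"z":0,"rx":0,"ry":0,"rz":0},{"grip":1,"x":-3,"y":0.3,"z":0,"rx":0,"ry":0,"rz":0}]'
python3 -c "
from h import *
tip()"
```

```text
time: 3.63
eef_pos: [0.5859, 0.1448, 0.2949]
tcp_rot: [-0.525, 0.798, -0.165, -0.247]
contact_force: [4.5, 3.1, -1.6]
opening: 0.181
t 3.63 grasp in bed mm [42.3 79.  16.1] F bed [-4.7  2.8  1.4] open 0.181 tool in bed rotvec [ 0.34 -0.42 -0.06] q [ 0.14  0.31  1.78 -0.52  1.41  2.29]
time: 4.3
eef_pos: [0.5864, 0.1781, 0.273]
tcp_rot: [-0.523, 0.798, -0.163, -0.253]
contact_force: [-5.2, 2.5, 9.4]
opening: 0.178
t 4.3 grasp in bed mm [ 5.8 64.7 15.8] F bed [ 5.3 -5.8  7.8] open 0.178 tool in bed rotvec [-0.23  0.04 -0.05] q [ 0.19  0.37  1.76 -0.5   1.42  2.35]
```

```bash
python3 -m jog '[{"grip":1,"x":-2,"y":0,"z":0,"rx":0,"ry":0,"rz":0},{"grip":1,"x":-2,"y":0,"z":0,"rx":0,"ry":0,"rz":0},{"grip":1,"x":0,"y":0,"z":0,"rx":0,"ry":0,"rz":0}]'
python3 -c "
from h import *
tip()"
python3 -m jog '[{"grip":1,"x":-2,"y":0,"z":0,"rx":0,"ry":0,"rz":0},{"grip":1,"x":-1,"y":0,"z":0,"rx":0,"ry":0,"rz":0},{"grip":1,"x":0,"y":0,"z":0,"rx":0,"ry":0,"rz":0}]'
python3 -c "
from h import *
tip()"
```

```text
time: 4.55
eef_pos: [0.5877, 0.1813, 0.2706]
tcp_rot: [-0.523, 0.798, -0.163, -0.252]
contact_force: [-3.6, 2.9, 7.1]
opening: 0.179
t 4.55 grasp in bed mm [ 1.4 64.8 15.8] F bed [ 3.1 -4.4  6.6] open 0.179 tool in bed rotvec [-0.19 -0.04 -0.06] q [ 0.19  0.37  1.75 -0.5   1.42  2.35]
time: 4.8
eef_pos: [0.5888, 0.1834, 0.2689]
tcp_rot: [-0.523, 0.798, -0.163, -0.252]
contact_force: [-3.6, 2.5, 7.0]
opening: 0.183
t 4.8 grasp in bed mm [-1.6 65.  15.8] F bed [ 3.3 -4.3  6.2] open 0.183 tool in bed rotvec [-0.16 -0.05 -0.06] q [ 0.2   0.38  1.75 -0.5   1.41  2.36]
```

```bash
python3 -m jog '[{"grip":1,"x":-1.5,"y":0,"z":0,"rx":0,"ry":0,"rz":0},{"grip":1,"x":0,"y":0,"z":0,"rx":0,"ry":0,"rz":0}]'
python3 -c "
from h import *
tip()"
python3 -m jog '[{"grip":1,"x":-1.5,"y":0,"z":0,"rx":0,"ry":0,"rz":0},{"grip":1,"x":0,"y":0,"z":0,"rx":0,"ry":0,"rz":0}]'
python3 -c "
from h import *
tip();snap('wrist','w4')"
```

```text
time: 4.97
eef_pos: [0.5892, 0.184, 0.2684]
tcp_rot: [-0.523, 0.797, -0.164, -0.254]
contact_force: [-5.3, -0.5, 9.6]
opening: 0.181
t 4.97 grasp in bed mm [-1.9 64.9 15.8] F bed [ 7.6 -4.7  6.3] open 0.181 tool in bed rotvec [-0.21  0.15 -0.05] q [ 0.2   0.38  1.75 -0.5   1.42  2.36]
time: 5.13
eef_pos: [0.5895, 0.1845, 0.2681]
tcp_rot: [-0.522, 0.797, -0.165, -0.255]
contact_force: [-9.1, -3.5, 12.1]
opening: 0.175
t 5.13 grasp in bed mm [-2.  64.9 15.8] F bed [12.5 -6.9  6. ] open 0.175 tool in bed rotvec [-0.26  0.37 -0.03] q [ 0.2   0.38  1.75 -0.5   1.42  2.36]
```

View pics/w4.png

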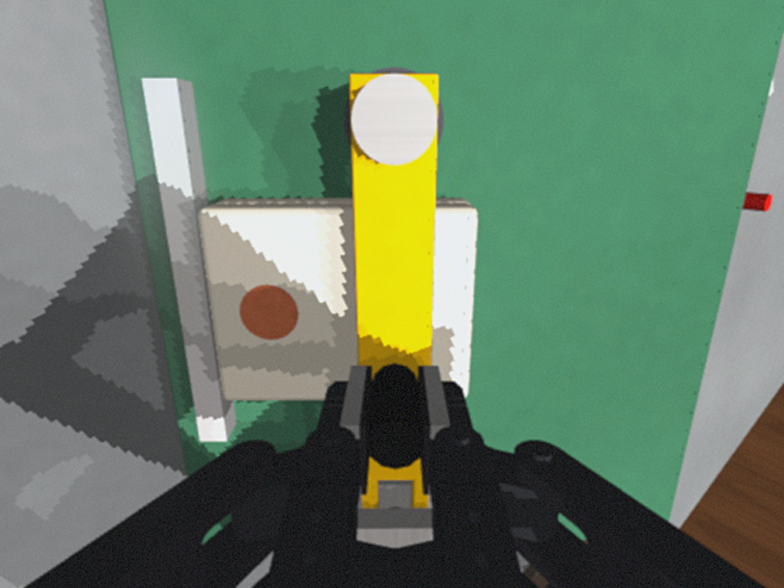

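The bar has stopped: the position is stuck at x≈-2 while the force rises to 12 N, and the picture shows the bar straight, with its slot in the fork. Release and retreat.

```bash
python3 -m jog '[{"grip":1,"x":2,"y":0,"z":0,"rx":0,"ry":0,"rz":0},{"grip":0.5,"x":0,"y":0,"z":0,"rx":0,"ry":0,"rz":0},{"grip":0.4,"x":0,"y":0,"z":0,"rx":0,"ry":0,"rz":0},{"grip":0.4,"x":0,"y":0,"z":0,"rx":0,"ry":0,"rz":0},{"grip":0.4,"x":0,"y":0,"z":-25,"rx":0,"ry":0,"rz":0},{"grip":0.4,"x":0,"y":0,"z":-35,"rx":0,"ry":0,"rz":0},{"grip":0.4,"x":0,"y":0,"z":-35,"rx":0,"ry":0,"rz":0},{"grip":0.4,"x":0,"y":0,"z":-35,"rx":0,"ry":0,"rz":0}]'
python3 -m jog '[{"grip":0.4,"x":0,"y":0,"z":0,"rx":0,"ry":0,"rz":0},{"grip":0.4,"x":0,"y":0,"z":0,"rx":0,"ry":0,"rz":0},{"grip":0.4,"x":0,"y":0,"z":0,"rx":0,"ry":0,"rz":0}]'
python3 -c "
from h import *
tip();snap('wrist','w5');tip()"
```

```text
time: 5.85
eef_pos: [0.6194, 0.2519, 0.374]
tcp_rot: [-0.524, 0.797, -0.164, -0.251]
contact_force: [1.5, 0.0, 0.6]
opening: 0.598
time: 6.1
eef_pos: [0.619, 0.2512, 0.3725]
tcp_rot: [-0.524, 0.797, -0.164, -0.251]
contact_force: [-0.7, -0.1, -0.3]
opening: 0.601
t 6.1 grasp in bed mm [ -3.1  66.  143.3] F bed [ 0.1 -0.6 -0.5] open 0.601 tool in bed rotvec [-0.02 -0.1  -0.17] q [ 0.28  0.38  1.55 -0.46  1.63  2.33]
t 6.15 grasp in bed mm [ -3.   65.8 142.3] F bed [ 0.8 -0.2 -0.5] open 0.599 tool in bed rotvec [-0.1  -0.03 -0.19] q [ 0.28  0.38  1.55 -0.46  1.63  2.33]
```

View pics/w5.png

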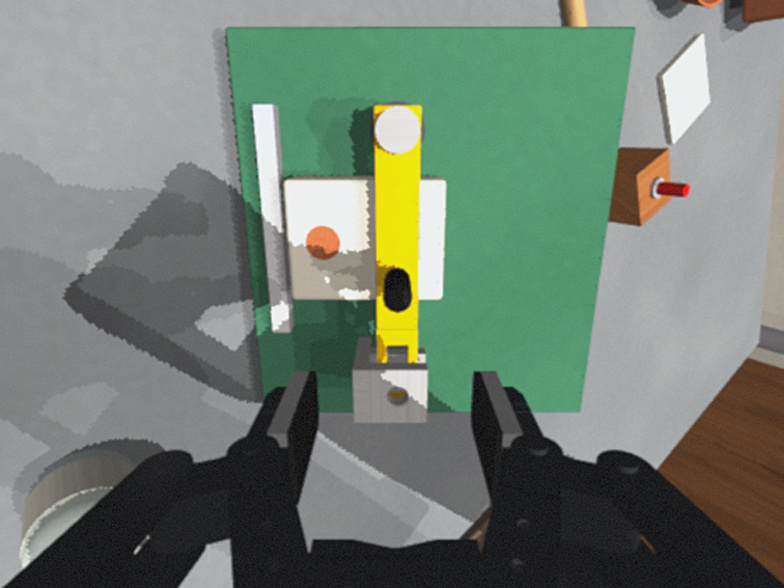

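Bar is shut; hinge (398,130), knob (397,290) and hole (398,395) line up. Measure the hole, then plan the pin grasp.

```bash
python3 - <<'E'
from h import *
R,o,Rb=bed(); w=load("w5")
im=cv2.cvtColor(w["frame"],cv2.COLOR_RGB2BGR)[235:310,245:315]
cv2.imwrite("pics/w5z.png",cv2.resize(im,None,fx=8,fy=8,interpolation=cv2.INTER_CUBIC))
def onpl(c,z):
    oo,d=ray(*c); k=(z/1e3-R[:,2]@(oo-o))/(R[:,2]@d); return (R.T@(oo+d*k-o)*1e3).round(1)
W=lambda u,v:(w,u/1.4-.15,v/1.4-.15)
for n,q,z in(("hole",(397,395),0),("hinge",(398,130),0),("fUL",(354,368),0),("fUR",(427,368),0),("fDR",(427,422),0),("fDL",(353,423),0)): print(n,onpl(W(*q),z))
st=get_state();Rt=Rn.from_quat(st["tcp_rot"]).as_matrix()
# grasp vertical, jaw yaw: choose tool x heading near
Tv=lambda h:np.stack([[np.cos(h),np.sin(h),0],[np.sin(h),-np.cos(h),0],[0,0,-1.]],1)
h=np.radians(-100); Rv=Tv(h)
pin=np.array([.4095,-.2955,.060])
up=pin+[0,0,.084-.060+.155+.12]
mid=np.array([.60,.02,.42]); from scipy.spatial.transform import Slerp
Rm=Slerp([0,1],Rn.from_matrix([Rt,Rv]))(.5).as_matrix()
print(up);plan(mid,Rm);plan(up,Rv,mid,Rm)
E
```

```text
hole [-0.8 -9.4  0. ]
hinge [ -1.1 151.    0. ]
fUL [-27.9   9.8  -0. ]
fUR [17.9 10.  -0. ]
fDR [ 18.9 -29.3   0. ]
fDL [-29.5 -30.3   0. ]
[ 0.4095 -0.2955  0.359 ]
rows 7 xyz mm [31.61 -8.96  8.49] rot deg [ 0.305 -2.485 -0.923]
rows 10 xyz mm [33.77 10.99 12.08] rot deg [ 0.214 -1.74  -0.646]
```

View pics/w5z.png

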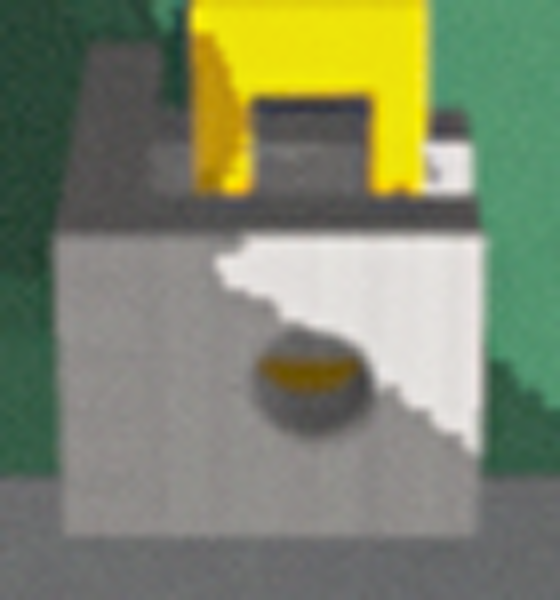

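```bash
python3 -m jog '[{"grip":0.2,"x":31.6,"y":-9,"z":8.5,"rx":0.3,"ry":-2.48,"rz":-0.92},{"grip":0.2,"x":31.6,"y":-9,"z":8.5,"rx":0.3,"ry":-2.48,"rz":-0.92},{"grip":0.2,"x":31.6,"y":-9,"z":8.5,"rx":0.3,"ry":-2.48,"rz":-0.92},{"grip":0.2,"x":31.6,"y":-9,"z":8.5,"rx":0.3,"ry":-2.48,"rz":-0.92},{"grip":0.2,"x":31.6,"y":-9,"z":8.5,"rx":0.3,"ry":-2.48,"rz":-0.92},{"grip":0.2,"x":31.6,"y":-9,"z":8.5,"rx":0.3,"ry":-2.48,"rz":-0.92},{"grip":0.2,"x":31.6,"y":-9,"z":8.5,"rx":0.3,"ry":-2.48,"rz":-0.92}]'
python3 -m jog '[{"grip":0.2,"x":33.8,"y":11,"z":12,"rx":0.2,"ry":-1.74,"rz":-0.65},{"grip":0.2,"x":33.8,"y":11,"z":12,"rx":0.2,"ry":-1.74,"rz":-0.65},{"grip":0.2,"x":33.8,"y":11,"z":12,"rx":0.2,"ry":-1.74,"rz":-0.65},{"grip":0.2,"x":33.8,"y":11,"z":12,"rx":0.2,"ry":-1.74,"rz":-0.65},{"grip":0.2,"x":33.8,"y":11,"z":12,"rx":0.2,"ry":-1.74,"rz":-0.65},{"grip":0.2,"x":33.8,"y":11,"z":12,"rx":0.2,"ry":-1.74,"rz":-0.65},{"grip":0.2,"x":33.8,"y":11,"z":12,"rx":0.2,"ry":-1.74,"rz":-0.65},{"grip":0.2,"x":33.8,"y":11,"z":12,"rx":0.2,"ry":-1.74,"rz":-0.65}]'
cat > pk.py <<'E'
from h import *
def go(dz,n,pin=(.4095,-.2957)):
    h=np.radians(-100)
    Rv=np.stack([[np.cos(h),np.sin(h),0],[np.sin(h),-np.cos(h),0],[0,0,-1.]],1)
    s=get_state();print(round(s["time"],2),s["eef_pos"].round(4),s["contact_force"].round(1))
    plan(np.array([*pin,.084+.155+dz]),Rv,n=n)
E
python3 -c "
from pk import *
go(.12,2)"
```

```text
time: 6.73
eef_pos: [0.5995, 0.0182, 0.4204]
tcp_rot: [-0.591, 0.792, -0.082, -0.127]
contact_force: [1.1, -0.4, -0.2]
opening: 0.799
time: 7.4
eef_pos: [0.4425, -0.2334, 0.3801]
tcp_rot: [-0.634, 0.773, -0.015, -0.025]
contact_force: [0.3, -0.4, 0.3]
opening: 0.801
7.4 [ 0.4425 -0.2334  0.3801] [ 0.3 -0.4  0.3]
rows 2 xyz mm [33.26 10.18 12.03] rot deg [ 0.242 -1.632 -0.666]
```

```bash
python3 -m jog '[{"grip":0.2,"x":33.3,"y":10,"z":12,"rx":0.24,"ry":-1.6,"rz":-0.67},{"grip":0.2,"x":33.3,"y":10,"z":12,"rx":0.24,"ry":-1.6,"rz":-0.67},{"grip":0.2,"x":0,"y":0,"z":0,"rx":0,"ry":0,"rz":0},{"grip":0.2,"x":0,"y":0,"z":0,"rx":0,"ry":0,"rz":0}]'
python3 -c "
from pk import *
go(.12,1);snap('wrist','w6');go(.12,1)"
```

```text
time: 7.73
eef_pos: [0.4102, -0.2959, 0.3586]
tcp_rot: [-0.641, 0.768, 0.001, -0.001]
contact_force: [1.8, 1.2, -1.1]
opening: 0.802
7.73 [ 0.4102 -0.2959  0.3586] [ 1.8  1.2 -1.1]
rows 1 xyz mm [-0.07  0.7  -0.41] rot deg [ 0.141 -0.028 -0.261]
7.78 [ 0.411  -0.295   0.3595] [-0.1 -0.  -0.2]
rows 1 xyz mm [0.97 1.39 0.47] rot deg [ 0.059 -0.079 -0.131]
```

View pics/w6.png

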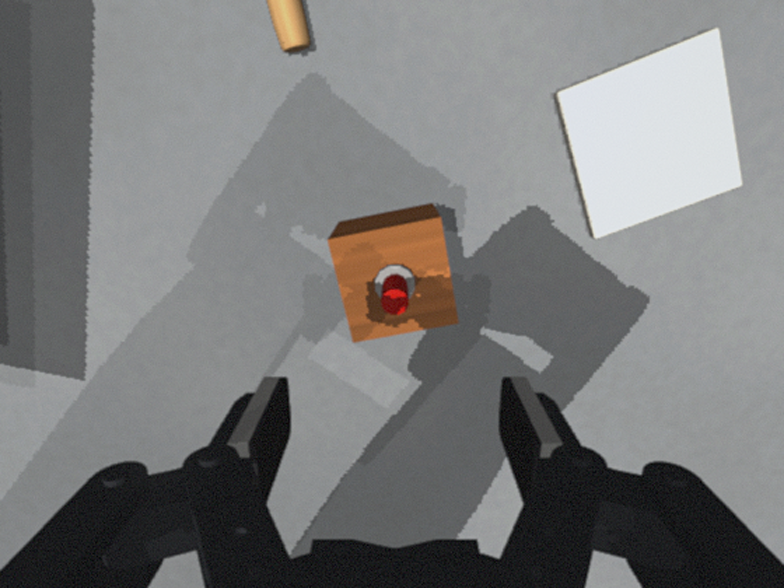

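```bash
python3 -c "
from pk import *
c=load('w6')
print(onz(c,395/1.4-.15,301/1.4-.15,.095),onz(c,393/1.4-.15,282/1.4-.15,.0635))"
python3 -m jog '[{"grip":0.2,"x":0.5,"y":1,"z":30,"rx":0,"ry":0,"rz":0},{"grip":0.2,"x":0,"y":0,"z":35,"rx":0,"ry":0,"rz":0},{"grip":0.2,"x":0,"y":0,"z":30,"rx":0,"ry":0,"rz":0},{"grip":0.2,"x":0,"y":0,"z":15,"rx":0,"ry":0,"rz":0},{"grip":0.2,"x":0,"y":0,"z":10,"rx":0,"ry":0,"rz":0},{"grip":0.2,"x":0,"y":0,"z":0,"rx":0,"ry":0,"rz":0},{"grip":0.2,"x":0,"y":0,"z":0,"rx":0,"ry":0,"rz":0}]'
python3 -c "
from pk import *
go(0,1);snap('wrist','w7')"
```

```text
[ 0.40979742 -0.2967917   0.095     ] [ 0.41057785 -0.29581903  0.0635    ]
time: 8.37
eef_pos: [0.4117, -0.295, 0.2417]
tcp_rot: [-0.643, 0.765, -0.002, -0.001]
contact_force: [-0.2, 0.6, 0.7]
opening: 0.797
8.37 [ 0.4117 -0.295   0.2417] [-0.2  0.6  0.7]
rows 1 xyz mm [1.06 2.05 2.66] rot deg [-0.113 -0.222  0.106]
```

View pics/w7.png

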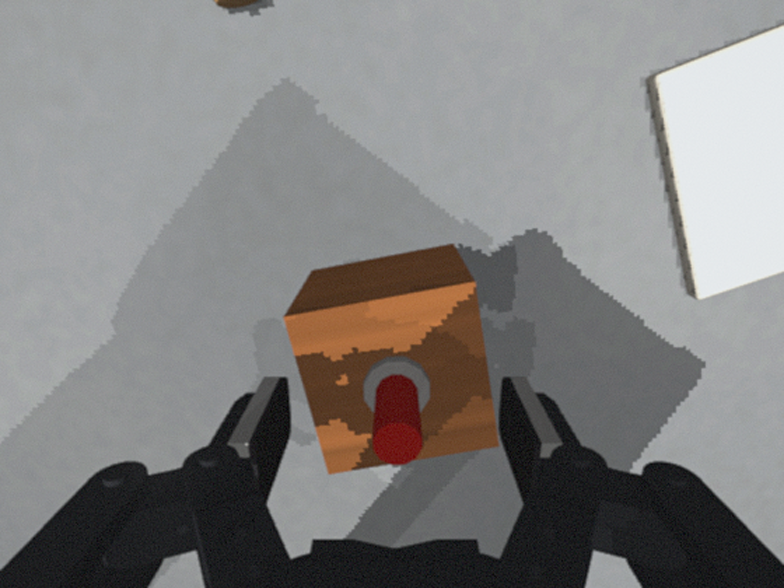

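```bash
python3 - <<'E'
from pk import *
c=load('w7')
for u,v,z in((398,443,.095),(397,386,.065)):
    p=onz(c,u/1.4-.15,v/1.4-.15,z);print(p)
E
python3 -m jog '[{"grip":0.2,"x":0.5,"y":1.3,"z":2,"rx":0,"ry":0,"rz":0},{"grip":1,"x":0,"y":0,"z":0,"rx":0,"ry":0,"rz":0},{"grip":1,"x":0,"y":0,"z":0,"rx":0,"ry":0,"rz":0},{"grip":1,"x":0,"y":0,"z":0,"rx":0,"ry":0,"rz":0},{"grip":1,"x":0,"y":0,"z":0,"rx":0,"ry":0,"rz":0},{"grip":1,"x":0,"y":0,"z":0,"rx":0,"ry":0,"rz":0},{"grip":1,"x":0,"y":0,"z":0,"rx":0,"ry":0,"rz":0}]' 60
python3 -c "
from pk import *
go(0,1);snap('wrist','w8')"
```

```text
[ 0.40977392 -0.29674926  0.095     ]
[ 0.41138558 -0.29702825  0.065     ]
time: 9.0
eef_pos: [0.4099, -0.2961, 0.2399]
tcp_rot: [-0.643, 0.766, -0.002, -0.001]
contact_force: [-0.4, 0.3, 2.9]
opening: 0.153
9.0 [ 0.4099 -0.2961  0.2399] [-0.4  0.3  2.9]
rows 1 xyz mm [-0.32  0.46  0.93] rot deg [-0.145 -0.247  0.026]
```

View pics/w8.png

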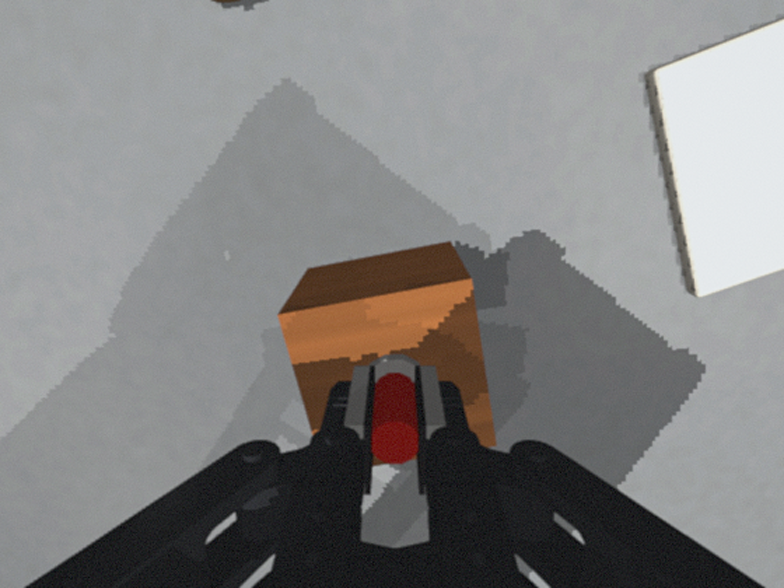

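The pin's head sits between the pads at (395,415). Lift.

```bash
python3 -m jog '[{"grip":1,"x":0,"y":0,"z":-15,"rx":0,"ry":0,"rz":0},{"grip":1,"x":0,"y":0,"z":-25,"rx":0,"ry":0,"rz":0},{"grip":1,"x":0,"y":0,"z":-35,"rx":0,"ry":0,"rz":0},{"grip":1,"x":0,"y":0,"z":-35,"rx":0,"ry":0,"rz":0},{"grip":1,"x":0,"y":0,"z":-35,"rx":0,"ry":0,"rz":0},{"grip":1,"x":0,"y":0,"z":-35,"rx":0,"ry":0,"rz":0}]'
python3 - <<'E'
from h import *
snap('wrist','w9')
from scipy.spatial.transform import Slerp
R,o,Rb=bed();st=get_state();Rt=Rn.from_quat(st["tcp_rot"]).as_matrix()
tip()
mid=np.array([.60,.02,.45]);Rm=Slerp([0,1],Rn.from_matrix([Rt,Rb]))(.5).as_matrix()
# goal: grasp at hole, z: origin of pin (24 mm below grasp) + shank 48 + 40 clearance
plan(mid,Rm);plan(o+R@np.array([-.001,-.0095,.024+.048+.040+.155]),Rb,mid,Rm)
E
```

```text
time: 9.55
eef_pos: [0.4092, -0.2948, 0.4204]
tcp_rot: [-0.643, 0.766, -0.001, -0.001]
contact_force: [0.6, -1.3, -0.6]
opening: 0.152
t 9.6 grasp in bed mm [ 421.    95.2 -118.5] F bed [2.7 1.9 4.5] open 0.154 tool in bed rotvec [  4.9  -34.24 -12.87] q [-0.83 -0.12  1.96 -0.    1.28  0.92]
rows 10 xyz mm [-34.5  -11.43  -7.2 ] rot deg [-0.245  1.712  0.643]
rows 8 xyz mm [-29.35  16.94   0.44] rot deg [-0.306  2.14   0.804]
```

View pics/w9.png

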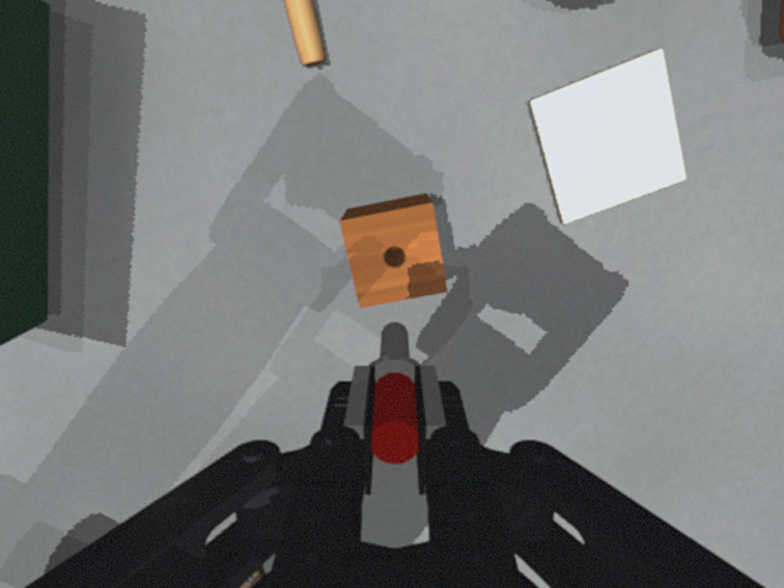

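The pin hangs straight in the grip, with its tip at (395,327). Check its tilt in the tool frame while moving on.

```bash
cat >> h.py <<'E'
def intool(c,u,v,z,st):
    Rt=Rn.from_quat(st["tcp_rot"]).as_matrix();oo,d=ray(c,u/1.4-.15,v/1.4-.15)
    a=Rt.T@(oo-st["eef_pos"]);b=Rt.T@d;return ((a+b*(z-a[2])/b[2])*1e3).round(1)
E
python3 - <<'E'
from h import *
c=load("w9");st=get_state()
print("head",intool(c,395,443,.144,st),"tip",intool(c,395,329,.227,st),"collar edge",intool(c,395,363,.174,st))
E
python3 -m jog '[{"grip":1,"x":-34.5,"y":-11.4,"z":-7.2,"rx":-0.25,"ry":1.7,"rz":0.64},{"grip":1,"x":-34.5,"y":-11.4,"z":-7.2,"rx":-0.25,"ry":1.7,"rz":0.64},{"grip":1,"x":-34.5,"y":-11.4,"z":-7.2,"rx":-0.25,"ry":1.7,"rz":0.64},{"grip":1,"x":-34.5,"y":-11.4,"z":-7.2,"rx":-0.25,"ry":1.7,"rz":0.64},{"grip":1,"x":-34.5,"y":-11.4,"z":-7.2,"rx":-0.25,"ry":1.7,"rz":0.64}]'
python3 -m jog '[{"grip":1,"x":-34.5,"y":-11.4,"z":-7.2,"rx":-0.25,"ry":1.7,"rz":0.64},{"grip":1,"x":-34.5,"y":-11.4,"z":-7.2,"rx":-0.25,"ry":1.7,"rz":0.64},{"grip":1,"x":-34.5,"y":-11.4,"z":-7.2,"rx":-0.25,"ry":1.7,"rz":0.64},{"grip":1,"x":-34.5,"y":-11.4,"z":-7.2,"rx":-0.25,"ry":1.7,"rz":0.64},{"grip":1,"x":-34.5,"y":-11.4,"z":-7.2,"rx":-0.25,"ry":1.7,"rz":0.64}]'
python3 - <<'E'
from h import *
R,o,Rb=bed();tip()
plan(o+R@np.array([-.001,-.0095,.024+.048+.040+.155]),Rb)
E
```

```text
head [ -1.5  -3.6 144. ] tip [-2.10e+00  2.00e-01  2.27e+02] collar edge [ -1.7 -11.2 174. ]
time: 10.02
eef_pos: [0.4999, -0.1338, 0.444]
tcp_rot: [-0.619, 0.782, -0.042, -0.065]
contact_force: [1.3, -1.0, -0.6]
opening: 0.154
time: 10.43
eef_pos: [0.5997, 0.0225, 0.4412]
tcp_rot: [-0.592, 0.792, -0.081, -0.128]
contact_force: [0.7, -0.6, -0.4]
opening: 0.154
t 10.43 grasp in bed mm [167.9 141.6  82. ] F bed [-0.   0.9 -0.5] open 0.154 tool in bed rotvec [  1.8  -17.5   -6.77] q [-0.09  0.12  1.71 -0.3   1.4   1.83]
rows 7 xyz mm [-32.79  19.1   -0.16] rot deg [-0.257  2.5    0.968]
```

```bash
python3 -m jog '[{"grip":1,"x":-32.8,"y":19.1,"z":-0.2,"rx":-0.26,"ry":2.5,"rz":0.97},{"grip":1,"x":-32.8,"y":19.1,"z":-0.2,"rx":-0.26,"ry":2.5,"rz":0.97},{"grip":1,"x":-32.8,"y":19.1,"z":-0.2,"rx":-0.26,"ry":2.5,"rz":0.97},{"grip":1,"x":-32.8,"y":19.1,"z":-0.2,"rx":-0.26,"ry":2.5,"rz":0.97},{"grip":1,"x":-32.8,"y":19.1,"z":-0.2,"rx":-0.26,"ry":2.5,"rz":0.97},{"grip":1,"x":-32.8,"y":19.1,"z":-0.2,"rx":-0.26,"ry":2.5,"rz":0.97},{"grip":1,"x":-32.8,"y":19.1,"z":-0.2,"rx":-0.26,"ry":2.5,"rz":0.97}]'
python3 -m jog '[{"grip":1,"x":0,"y":0,"z":0,"rx":0,"ry":0,"rz":0},{"grip":1,"x":0,"y":0,"z":0,"rx":0,"ry":0,"rz":0},{"grip":1,"x":0,"y":0,"z":0,"rx":0,"ry":0,"rz":0}]'
python3 - <<'E'
from h import *
R,o,Rb=bed();tip();snap('wrist','w10');snap('scene','s10');snap('top','t10')
plan(o+R@np.array([-.001,-.0095,.024+.048+.040+.155]),Rb)
E
```

```text
time: 11.02
eef_pos: [0.5406, 0.2637, 0.348]
tcp_rot: [-0.523, 0.798, -0.165, -0.252]
contact_force: [0.5, 0.5, -1.0]
opening: 0.16
time: 11.27
eef_pos: [0.5415, 0.2618, 0.3487]
tcp_rot: [-0.523, 0.798, -0.164, -0.251]
contact_force: [0.9, -0.5, -1.2]
opening: 0.153
t 11.27 grasp in bed mm [  0.7  -9.2 111.6] F bed [-0.6  1.  -1. ] open 0.153 tool in bed rotvec [-0.02 -0.06 -0.04] q [ 0.34  0.26  1.74 -0.43  1.58  2.41]
rows 1 xyz mm [-3.28  1.24  0.34] rot deg [ 0.024  0.151 -0.135]
```

View pics/w10.png

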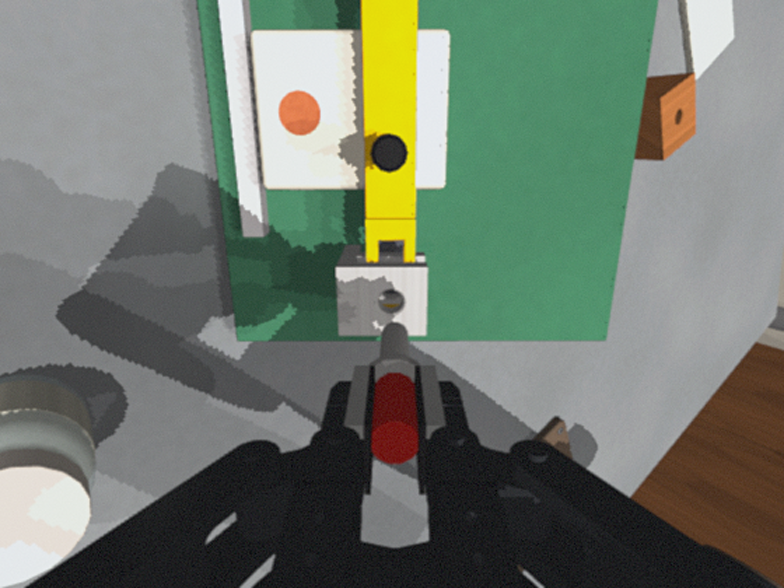

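View pics/s10.png

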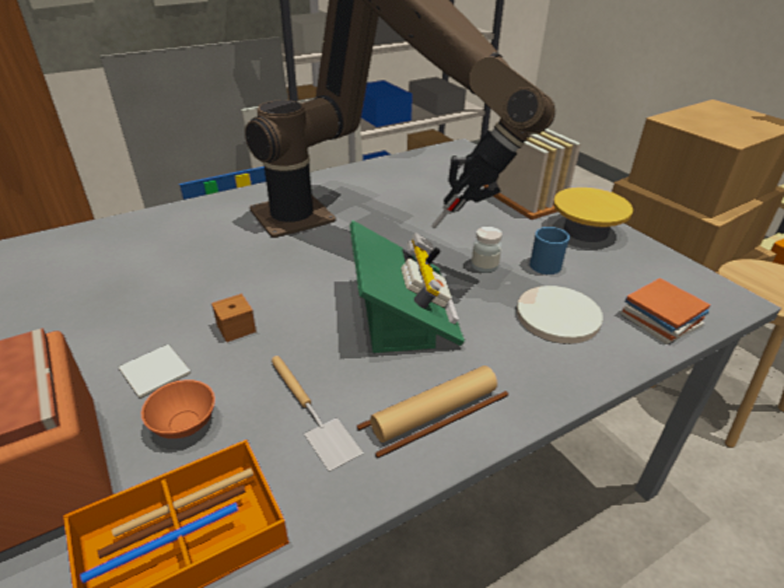

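```bash
python3 - <<'E'
from h import *
c=load("w10")
im=cv2.cvtColor(c["frame"],cv2.COLOR_RGB2BGR)[185:285,235:325]
cv2.imwrite("pics/w10z.png",cv2.resize(im,None,fx=6,fy=6,interpolation=cv2.INTER_CUBIC))
E
```

```text
(no output)
```

View pics/w10z.png

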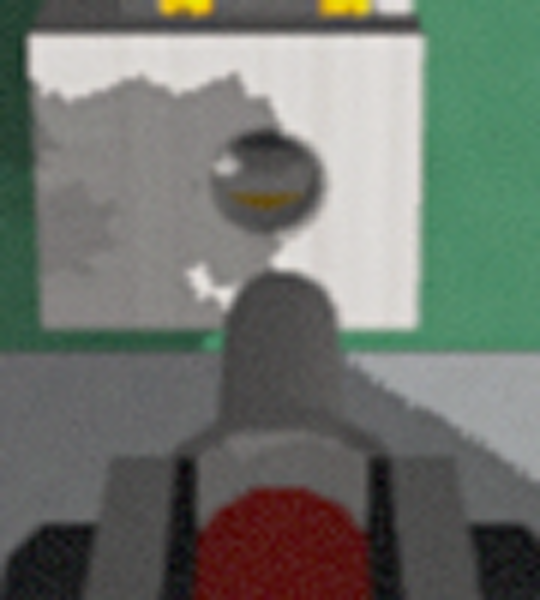

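```bash
python3 - <<'E'
from h import *
c=load("w10");st=dict(np.load('/dev/null')) if 0 else get_state()
Z=lambda u,v:((235+u/6-.4+.15)*1.4,(185+v/6-.4+.15)*1.4)
h=intool(c,*Z(267,180),.2666,st);print("hole",h)
print("tip rim -y",intool(c,*Z(283,270),.227,st),"shank at taper",intool(c,*Z(281,300),.22,st))
print("collar far edge z~.179",intool(c,*Z(283,418),.1745,st),"head",intool(c,*Z(283,600),.144,st))
R,o,Rb=bed()
for X in((0,0,.227),(0,-.004,.227),(0,0,.144)):
    Rt=Rn.from_quat(st["tcp_rot"]).as_matrix();p=proj(c,st["eef_pos"]+Rt@np.array(X));print(X,p.round(1),"crop",((p-[235,185])*6).round(0))
tip()
E
```

```text
hole [ -2.3   0.8 266.6]
tip rim -y [ -0.5  -3.2 227. ] shank at taper [ -0.7  -2.7 220. ]
collar far edge z~.179 [ -0.7 -11.8 174.5] head [ -0.8 -14.1 144. ]
(0, 0, 0.227) [282.5 234.3] crop [285. 296.]
(0, -0.004, 0.227) [282.5 228.3] crop [285. 260.]
(0, 0, 0.144) [283.6 316.1] crop [291. 787.]
t 11.42 grasp in bed mm [  1.9  -8.3 112.3] F bed [ 0.3  0.6 -0.5] open 0.155 tool in bed rotvec [-0.02 -0.15  0.14] q [ 0.33  0.26  1.74 -0.43  1.58  2.41]
```

```bash
python3 -m jog '[{"grip":1,"x":-1.8,"y":0,"z":12,"rx":0,"ry":0,"rz":0},{"grip":1,"x":0,"y":0,"z":12,"rx":0,"ry":0,"rz":0},{"grip":1,"x":0,"y":0,"z":8,"rx":0,"ry":0,"rz":0},{"grip":1,"x":0,"y":0,"z":0,"rx":0,"ry":0,"rz":0},{"grip":1,"x":0,"y":0,"z":0,"rx":0,"ry":0,"rz":0}]'
python3 - <<'E'
from h import *
tip();c=snap('wrist','w11');tip()
im=cv2.cvtColor(c["frame"],cv2.COLOR_RGB2BGR)[185:285,235:325]
cv2.imwrite("pics/w11z.png",cv2.resize(im,None,fx=6,fy=6,interpolation=cv2.INTER_CUBIC))
E
```

```text
time: 11.83
eef_pos: [0.5343, 0.2457, 0.3207]
tcp_rot: [-0.523, 0.798, -0.164, -0.252]
contact_force: [0.0, -0.4, -0.1]
opening: 0.157
t 11.83 grasp in bed mm [-0.8 -9.8 78.5] F bed [ 0.3  0.2 -0.3] open 0.157 tool in bed rotvec [-0.15  0.01 -0.01] q [ 0.31  0.27  1.79 -0.44  1.53  2.42]
t 11.88 grasp in bed mm [-0.8 -9.5 79.5] F bed [-0.5  0.2  0.6] open 0.148 tool in bed rotvec [-0.08 -0.05  0.01] q [ 0.31  0.27  1.79 -0.44  1.53  2.42]
```

View pics/w11z.png

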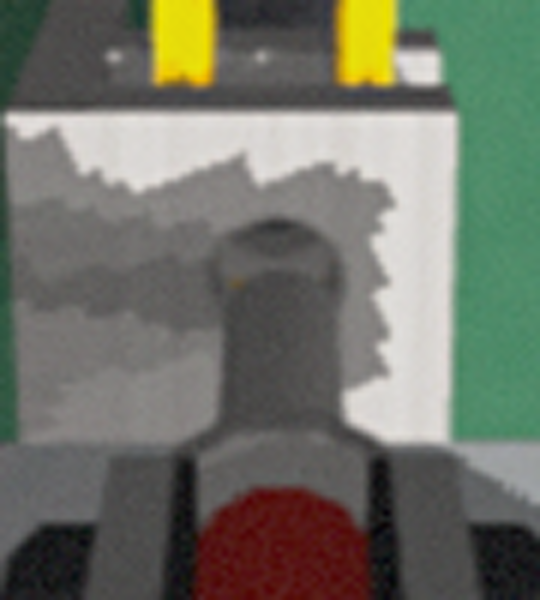

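```bash
python3 - <<'E'
from h import *
c=load("w11");st=get_state()
Z=lambda u,v:((235+u/6-.4+.15)*1.4,(185+v/6-.4+.15)*1.4)
print("hole",intool(c,*Z(280,274),.234,st),"rim",intool(c,*Z(280,217),.234,st),"tip rim",intool(c,*Z(282,268),.227,st))
E
```

```text
hole [  0.4  -0.5 234. ] rim [  0.4  -7.  234. ] tip rim [  0.6  -4.  227. ]
```

Tip and hole agree within about 0.5 mm in both directions. Push in with force checks.

```bash
python3 -m jog '[{"grip":1,"x":0,"y":-0.3,"z":4,"rx":0,"ry":0,"rz":0},{"grip":1,"x":0,"y":0,"z":4,"rx":0,"ry":0,"rz":0},{"grip":1,"x":0,"y":0,"z":3,"rx":0,"ry":0,"rz":0},{"grip":1,"x":0,"y":0,"z":0,"rx":0,"ry":0,"rz":0}]'
python3 -c "
from h import *
tip()"
python3 -m jog '[{"grip":1,"x":0,"y":0,"z":3,"rx":0,"ry":0,"rz":0},{"grip":1,"x":0,"y":0,"z":3,"rx":0,"ry":0,"rz":0},{"grip":1,"x":0,"y":0,"z":0,"rx":0,"ry":0,"rz":0}]'
python3 -c "
from h import *
tip();snap('wrist','w12')"
```

```text
time: 12.22
eef_pos: [0.5321, 0.2404, 0.312]
tcp_rot: [-0.523, 0.798, -0.164, -0.252]
contact_force: [0.6, 0.8, -1.6]
opening: 0.15
t 12.22 grasp in bed mm [-1.1 -9.5 68.1] F bed [-1.7  0.2 -0.7] open 0.15 tool in bed rotvec [-0.08 -0.03 -0.03] q [ 0.31  0.27  1.81 -0.45  1.51  2.42]
time: 12.47
eef_pos: [0.5308, 0.2372, 0.3072]
tcp_rot: [-0.523, 0.798, -0.164, -0.252]
contact_force: [0.4, 0.5, -0.2]
opening: 0.154
t 12.47 grasp in bed mm [-1.1 -9.4 62.3] F bed [-0.6  0.1  0.2] open 0.154 tool in bed rotvec [-0.07 -0.04 -0.02] q [ 0.3   0.27  1.82 -0.45  1.5   2.42]
```

```bash
python3 -m jog '[{"grip":1,"x":0,"y":0,"z":4,"rx":0,"ry":0,"rz":0},{"grip":1,"x":0,"y":0,"z":4,"rx":0,"ry":0,"rz":0},{"grip":1,"x":0,"y":0,"z":4,"rx":0,"ry":0,"rz":0},{"grip":1,"x":0,"y":0,"z":0,"rx":0,"ry":0,"rz":0}]'
python3 -c "
from h import *
tip()"
python3 -m jog '[{"grip":1,"x":0,"y":0,"z":3,"rx":0,"ry":0,"rz":0},{"grip":1,"x":0,"y":0,"z":3,"rx":0,"ry":0,"rz":0},{"grip":1,"x":0,"y":0,"z":3,"rx":0,"ry":0,"rz":0},{"grip":1,"x":0,"y":0,"z":0,"rx":0,"ry":0,"rz":0}]'
python3 -c "
from h import *
tip();c=snap('wrist','w12')"
```

```text
time: 12.85
eef_pos: [0.5279, 0.2307, 0.297]
tcp_rot: [-0.523, 0.798, -0.164, -0.252]
contact_force: [0.5, -0.3, -1.4]
opening: 0.153
t 12.85 grasp in bed mm [-1.1 -9.5 49.8] F bed [-0.7  0.6 -1.2] open 0.153 tool in bed rotvec [-0.08 -0.03 -0.03] q [ 0.29  0.27  1.83 -0.45  1.48  2.42]
time: 13.18
eef_pos: [0.526, 0.2261, 0.2899]
tcp_rot: [-0.523, 0.798, -0.164, -0.252]
contact_force: [0.2, 0.2, -1.5]
opening: 0.156
t 13.18 grasp in bed mm [-1.1 -9.4 41.2] F bed [-1.   0.1 -1.1] open 0.156 tool in bed rotvec [-0.07 -0.04 -0.02] q [ 0.29  0.27  1.85 -0.46  1.46  2.42]
```

View pics/w12.png

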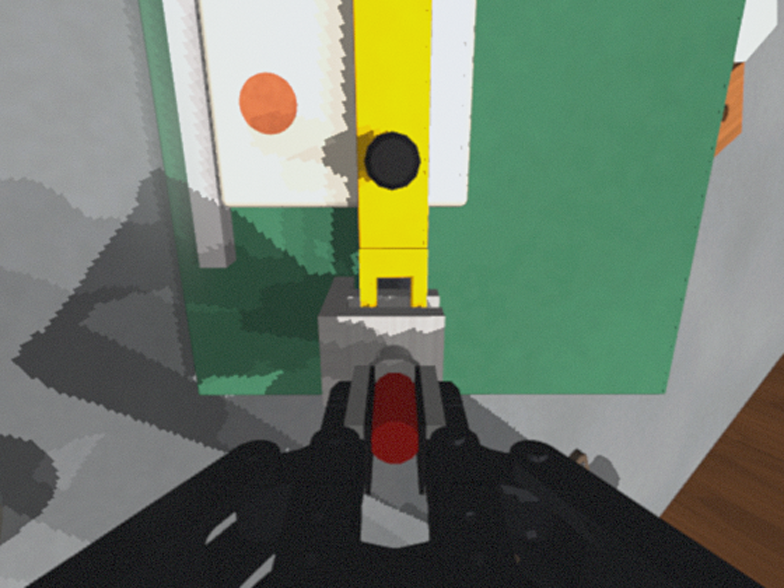

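The pin is going in, with the collar about 17 mm above the cheek and no resistance. Continue gently until it makes contact.

```bash
python3 -m jog '[{"grip":1,"x":0,"y":0,"z":4,"rx":0,"ry":0,"rz":0},{"grip":1,"x":0,"y":0,"z":4,"rx":0,"ry":0,"rz":0},{"grip":1,"x":0,"y":0,"z":4,"rx":0,"ry":0,"rz":0},{"grip":1,"x":0,"y":0,"z":0,"rx":0,"ry":0,"rz":0}]'
python3 -c "
from h import *
tip()"
python3 -m jog '[{"grip":1,"x":0,"y":0,"z":1.5,"rx":0,"ry":0,"rz":0},{"grip":1,"x":0,"y":0,"z":1.5,"rx":0,"ry":0,"rz":0},{"grip":1,"x":0,"y":0,"z":0,"rx":0,"ry":0,"rz":0}]'
python3 -c "
from h import *
tip()"
python3 -m jog '[{"grip":1,"x":0,"y":0,"z":1.5,"rx":0,"ry":0,"rz":0},{"grip":1,"x":0,"y":0,"z":0,"rx":0,"ry":0,"rz":0}]'
python3 -c "
from h import *
tip()"
```

```text
time: 13.57
eef_pos: [0.5231, 0.2197, 0.2798]
tcp_rot: [-0.523, 0.798, -0.164, -0.252]
contact_force: [0.6, -1.3, -1.3]
opening: 0.156
t 13.57 grasp in bed mm [-1.1 -9.5 28.8] F bed [ 0.   1.  -1.6] open 0.156 tool in bed rotvec [-0.08 -0.03 -0.03] q [ 0.28  0.27  1.87 -0.46  1.44  2.42]
time: 13.82
eef_pos: [0.5227, 0.2185, 0.2781]
tcp_rot: [-0.523, 0.798, -0.164, -0.251]
contact_force: [-0.8, -0.7, -0.8]
opening: 0.152
t 13.82 grasp in bed mm [-1.1 -9.4 26.6] F bed [ 0.3 -0.4 -1.3] open 0.152 tool in bed rotvec [-0.06 -0.06 -0.01] q [ 0.28  0.27  1.87 -0.46  1.43  2.42]
time: 13.98
eef_pos: [0.5227, 0.2181, 0.2779]
tcp_rot: [-0.523, 0.798, -0.164, -0.251]
contact_force: [-0.8, 2.0, 1.4]
opening: 0.154
t 13.98 grasp in bed mm [-1.1 -9.2 26.2] F bed [-0.5 -1.6  2. ] open 0.154 tool in bed rotvec [-0.03 -0.12  0.03] q [ 0.28  0.27  1.87 -0.46  1.43  2.42]
```

```bash
python3 -m jog '[{"grip":1,"x":0,"y":0,"z":1.5,"rx":0,"ry":0,"rz":0},{"grip":1,"x":0,"y":0,"z":0,"rx":0,"ry":0,"rz":0}]'
python3 -c "
from h import *
tip()"
python3 -m jog '[{"grip":1,"x":0,"y":0,"z":1.5,"rx":0,"ry":0,"rz":0},{"grip":1,"x":0,"y":0,"z":0,"rx":0,"ry":0,"rz":0}]'
python3 -c "
from h import *
tip();snap('wrist','w13');snap('scene','s13')"
```

```text
time: 14.15
eef_pos: [0.5226, 0.2179, 0.2779]
tcp_rot: [-0.523, 0.798, -0.164, -0.25]
contact_force: [-1.4, 6.0, 6.6]
opening: 0.152
t 14.15 grasp in bed mm [-1.1 -9.1 26.2] F bed [-0.3 -3.7  8.2] open 0.152 tool in bed rotvec [-0.01 -0.19  0.07] q [ 0.28  0.27  1.87 -0.46  1.43  2.43]
time: 14.32
eef_pos: [0.5225, 0.2177, 0.278]
tcp_rot: [-0.523, 0.799, -0.164, -0.249]
contact_force: [-2.2, 9.2, 10.5]
opening: 0.156
t 14.32 grasp in bed mm [-1.1 -9.  26.1] F bed [-0.1 -5.7 12.9] open 0.156 tool in bed rotvec [ 0.01 -0.26  0.11] q [ 0.28  0.27  1.87 -0.46  1.43  2.43]
```

View pics/w13.png

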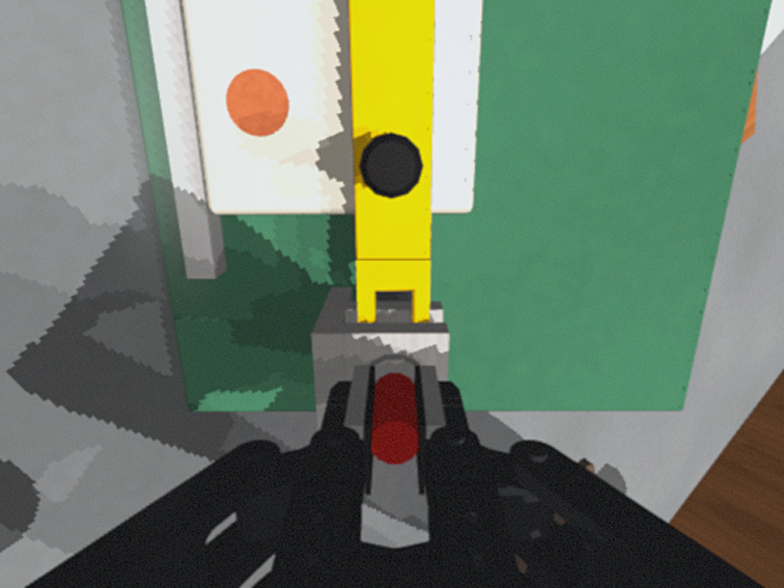

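The position is held at 26 mm with force rising to 13 N, and the collar looks seated. Ease off the load, release, retreat, then inspect.

```bash
python3 -m jog '[{"grip":1,"x":0,"y":0,"z":-4,"rx":0,"ry":0,"rz":0},{"grip":0.6,"x":0,"y":0,"z":0,"rx":0,"ry":0,"rz":0},{"grip":0.6,"x":0,"y":0,"z":0,"rx":0,"ry":0,"rz":0},{"grip":0.6,"x":0,"y":0,"z":0,"rx":0,"ry":0,"rz":0},{"grip":0.5,"x":0,"y":0,"z":-5,"rx":0,"ry":0,"rz":0},{"grip":0.5,"x":0,"y":0,"z":-15,"rx":0,"ry":0,"rz":0},{"grip":0.5,"x":0,"y":0,"z":-30,"rx":0,"ry":0,"rz":0},{"grip":0.5,"x":0,"y":0,"z":-35,"rx":0,"ry":0,"rz":0}]'
python3 -m jog '[{"grip":0.5,"x":0,"y":-15,"z":-30,"rx":0,"ry":0,"rz":0},{"grip":0.5,"x":0,"y":-30,"z":-10,"rx":0,"ry":0,"rz":0},{"grip":0.5,"x":0,"y":-20,"z":0,"rx":0,"ry":0,"rz":0},{"grip":0.5,"x":0,"y":0,"z":0,"rx":0,"ry":0,"rz":0},{"grip":0.5,"x":0,"y":0,"z":0,"rx":0,"ry":0,"rz":0}]'
python3 -c "
from h import *
tip();snap('wrist','w14');snap('scene','s14');snap('top','t14')
im=cv2.cvtColor(load('w14')['frame'],cv2.COLOR_RGB2BGR)[190:300,220:340]
cv2.imwrite('pics/w14z.png',cv2.resize(im,None,fx=5,fy=5,interpolation=cv2.INTER_CUBIC))"
```

```text
time: 15.08
eef_pos: [0.5417, 0.2625, 0.346]
tcp_rot: [-0.523, 0.797, -0.163, -0.254]
contact_force: [0.4, -0.9, -0.2]
opening: 0.5
time: 15.5
eef_pos: [0.6115, 0.2574, 0.3798]
tcp_rot: [-0.522, 0.798, -0.164, -0.252]
contact_force: [-0.2, 0.0, -0.6]
opening: 0.504
t 15.5 grasp in bed mm [ -1.   56.3 150.8] F bed [-0.3 -0.2 -0.5] open 0.504 tool in bed rotvec [-0.13 -0.05  0.04] q [ 0.3   0.36  1.55 -0.45  1.65  2.34]
```

View pics/w14.png

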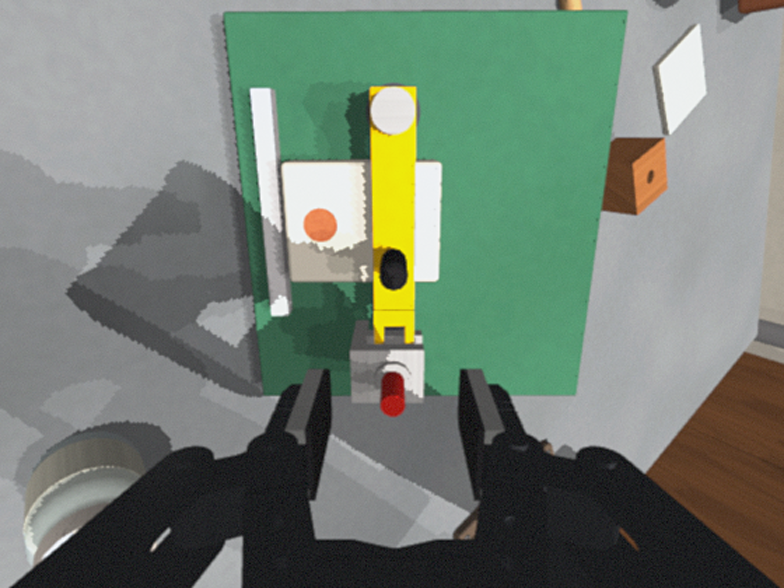

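View pics/w14z.png

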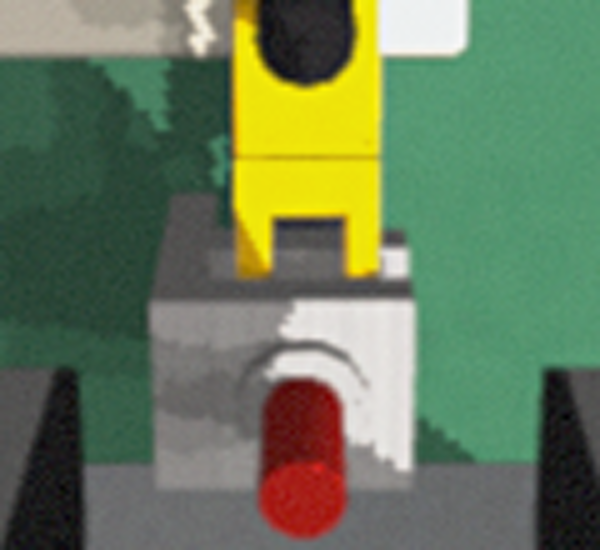

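View pics/s14.png

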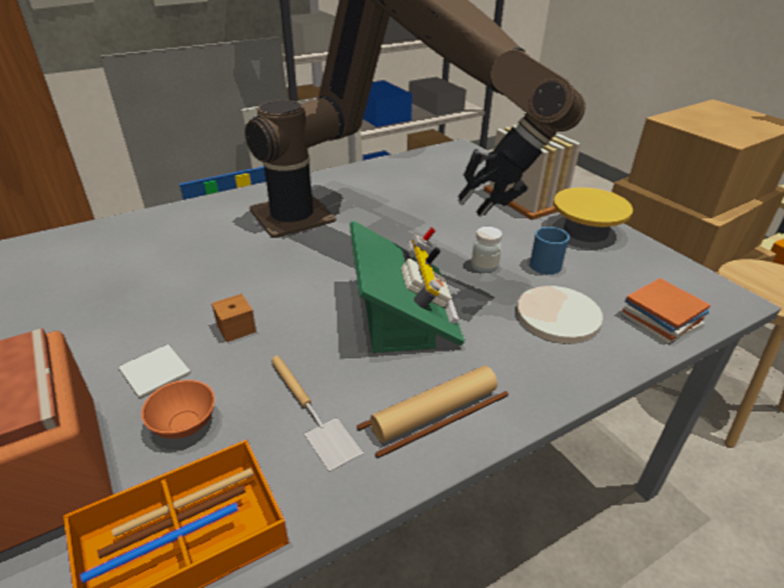

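Pin stands through the fork, collar rim at the cheek (crop 303,342), bar straight. I'll confirm seating by pressing lightly on the head with shut fingertips.

```bash
python3 -m jog '[{"grip":1,"x":0,"y":35,"z":0,"rx":0,"ry":0,"rz":0},{"grip":1,"x":0,"y":31,"z":0,"rx":0,"ry":0,"rz":0},{"grip":1,"x":0,"y":0,"z":25,"rx":0,"ry":0,"rz":0},{"grip":1,"x":0,"y":0,"z":30,"rx":0,"ry":0,"rz":0},{"grip":1,"x":0,"y":0,"z":25,"rx":0,"ry":0,"rz":0},{"grip":1,"x":0,"y":0,"z":0,"rx":0,"ry":0,"rz":0},{"grip":1,"x":0,"y":0,"z":0,"rx":0,"ry":0,"rz":0}]' 40
python3 -c "
from h import *
tip(.173)"
```

```text
time: 16.23
eef_pos: [0.531, 0.2422, 0.3137]
tcp_rot: [-0.523, 0.797, -0.164, -0.253]
contact_force: [0.6, -0.1, 1.0]
opening: -0.001
t 16.23 grasp in bed mm [ -0.9 -11.6  52.3] F bed [0.4 0.6 0.9] open -0.001 tool in bed rotvec [-0.17  0.05 -0.08] q [ 0.31  0.26  1.81 -0.44  1.51  2.42]
```

```bash
python3 -m jog '[{"grip":1,"x":0,"y":-2,"z":6,"rx":0,"ry":0,"rz":0},{"grip":1,"x":0,"y":0,"z":5,"rx":0,"ry":0,"rz":0},{"grip":1,"x":0,"y":0,"z":2,"rx":0,"ry":0,"rz":0},{"grip":1,"x":0,"y":0,"z":0,"rx":0,"ry":0,"rz":0}]'
python3 -c "
from h import *
tip(.173)"
python3 -m jog '[{"grip":1,"x":0,"y":0,"z":2,"rx":0,"ry":0,"rz":0},{"grip":1,"x":0,"y":0,"z":0,"rx":0,"ry":0,"rz":0}]'
python3 -c "
from h import *
tip(.173)"
python3 -m jog '[{"grip":1,"x":0,"y":0,"z":2,"rx":0,"ry":0,"rz":0},{"grip":1,"x":0,"y":0,"z":0,"rx":0,"ry":0,"rz":0}]'
python3 -c "
from h import *
tip(.173)"
```

```text
time: 16.57
eef_pos: [0.5311, 0.2348, 0.3044]
tcp_rot: [-0.523, 0.798, -0.164, -0.251]
contact_force: [-0.6, -0.3, -0.2]
opening: -0.001
t 16.57 grasp in bed mm [-1.1 -8.  40.7] F bed [ 0.3 -0.4 -0.5] open -0.001 tool in bed rotvec [-0.02 -0.09  0.02] q [ 0.3   0.27  1.82 -0.45  1.49  2.42]
time: 16.73
eef_pos: [0.5306, 0.2337, 0.3026]
tcp_rot: [-0.523, 0.798, -0.164, -0.251]
contact_force: [-0.3, 0.5, -0.7]
opening: -0.001
t 16.73 grasp in bed mm [-1.1 -8.1 38.6] F bed [-0.7 -0.4 -0.4] open -0.001 tool in bed rotvec [-0.03 -0.09  0.01] q [ 0.3   0.27  1.82 -0.45  1.49  2.42]
time: 16.9
eef_pos: [0.5302, 0.2327, 0.3013]
tcp_rot: [-0.523, 0.798, -0.164, -0.251]
contact_force: [0.0, -0.1, -0.6]
opening: -0.001
t 16.9 grasp in bed mm [-1.1 -8.  36.8] F bed [-0.2  0.1 -0.5] open -0.001 tool in bed rotvec [ 0.   -0.1   0.02] q [ 0.3   0.27  1.83 -0.45  1.48  2.42]
```

```bash
python3 -m jog '[{"grip":1,"x":0,"y":0,"z":1.5,"rx":0,"ry":0,"rz":0},{"grip":1,"x":0,"y":0,"z":0,"rx":0,"ry":0,"rz":0}]'
python3 -c "
from h import *
tip(.173)"
python3 -m jog '[{"grip":1,"x":0,"y":0,"z":1.5,"rx":0,"ry":0,"rz":0},{"grip":1,"x":0,"y":0,"z":0,"rx":0,"ry":0,"rz":0}]'
python3 -c "
from h import *
tip(.173)"
python3 -m jog '[{"grip":1,"x":0,"y":0,"z":1.5,"rx":0,"ry":0,"rz":0},{"grip":1,"x":0,"y":0,"z":0,"rx":0,"ry":0,"rz":0}]'
python3 -c "
from h import *
tip(.173)"
```

```text
time: 17.07
eef_pos: [0.5301, 0.2324, 0.3013]
tcp_rot: [-0.523, 0.798, -0.164, -0.25]
contact_force: [0.1, 2.9, 4.5]
opening: -0.001
t 17.07 grasp in bed mm [-1.1 -7.9 36.7] F bed [ 0.3 -1.1  5.2] open -0.001 tool in bed rotvec [ 0.02 -0.19  0.06] q [ 0.3   0.27  1.83 -0.45  1.48  2.42]
time: 17.23
eef_pos: [0.5301, 0.2322, 0.3015]
tcp_rot: [-0.523, 0.799, -0.164, -0.249]
contact_force: [0.1, 5.9, 8.0]
opening: 0.003
t 17.23 grasp in bed mm [-1.1 -7.7 36.7] F bed [ 0.1 -2.3  9.7] open 0.003 tool in bed rotvec [ 0.07 -0.28  0.1 ] q [ 0.3   0.27  1.83 -0.45  1.48  2.42]
time: 17.4
eef_pos: [0.53, 0.232, 0.3016]
tcp_rot: [-0.523, 0.799, -0.164, -0.248]
contact_force: [-1.0, 8.7, 11.1]
opening: 0.002
t 17.4 grasp in bed mm [-1.1 -7.5 36.7] F bed [ 0.1 -4.4 13.4] open 0.002 tool in bed rotvec [ 0.1  -0.37  0.14] q [ 0.29  0.27  1.83 -0.45  1.48  2.42]
```

The head doesn't sink: rigid at z=36.7 in my frame, nominal 35. To tell a frame error from a collar gap, I'll touch the knob's top, nominally at z=24.5.

```bash
python3 -m jog '[{"grip":1,"x":0,"y":0,"z":-25,"rx":0,"ry":0,"rz":0},{"grip":1,"x":0,"y":-25,"z":0,"rx":0,"ry":0,"rz":0},{"grip":1,"x":0,"y":-25,"z":0,"rx":0,"ry":0,"rz":0},{"grip":1,"x":0,"y":-23,"z":0,"rx":0,"ry":0,"rz":0},{"grip":1,"x":0,"y":0,"z":12,"rx":0,"ry":0,"rz":0},{"grip":1,"x":0,"y":0,"z":12,"rx":0,"ry":0,"rz":0},{"grip":1,"x":0,"y":0,"z":0,"rx":0,"ry":0,"rz":0},{"grip":1,"x":0,"y":0,"z":0,"rx":0,"ry":0,"rz":0}]'
python3 -c "
from h import *
tip(.173)"
```

```text
time: 18.07
eef_pos: [0.5952, 0.2015, 0.2969]
tcp_rot: [-0.523, 0.798, -0.164, -0.252]
contact_force: [-0.3, 0.3, 0.5]
opening: -0.0
t 18.07 grasp in bed mm [-1.1 63.6 31.7] F bed [ 0.2 -0.4  0.5] open -0.0 tool in bed rotvec [-0.14 -0.02 -0.05] q [ 0.22  0.37  1.71 -0.48  1.47  2.35]
```

```bash
python3 -m jog '[{"grip":1,"x":0,"y":0,"z":2,"rx":0,"ry":0,"rz":0},{"grip":1,"x":0,"y":0,"z":1.5,"rx":0,"ry":0,"rz":0},{"grip":1,"x":0,"y":0,"z":0,"rx":0,"ry":0,"rz":0}]'
python3 -c "
from h import *
tip(.173)"
python3 -m jog '[{"grip":1,"x":0,"y":0,"z":1.5,"rx":0,"ry":0,"rz":0},{"grip":1,"x":0,"y":0,"z":0,"rx":0,"ry":0,"rz":0}]'
python3 -c "
from h import *
tip(.173)"
python3 -m jog '[{"grip":1,"x":0,"y":0,"z":1.5,"rx":0,"ry":0,"rz":0},{"grip":1,"x":0,"y":0,"z":0,"rx":0,"ry":0,"rz":0}]'
python3 -c "
from h import *
tip(.173)"
```

```text
time: 18.32
eef_pos: [0.5947, 0.2011, 0.2968]
tcp_rot: [-0.523, 0.798, -0.164, -0.251]
contact_force: [-1.3, 5.6, 7.6]
opening: -0.004
t 18.32 grasp in bed mm [-1.2 63.6 31.3] F bed [ 0.6 -3.4  8.8] open -0.004 tool in bed rotvec [-0.06 -0.16  0.  ] q [ 0.22  0.37  1.71 -0.48  1.47  2.35]
time: 18.48
eef_pos: [0.5946, 0.201, 0.2969]
tcp_rot: [-0.523, 0.798, -0.164, -0.25]
contact_force: [-1.7, 7.8, 10.9]
opening: -0.001
t 18.48 grasp in bed mm [-1.2 63.7 31.3] F bed [ 0.9 -4.6 12.7] open -0.001 tool in bed rotvec [-0.02 -0.23  0.03] q [ 0.22  0.37  1.71 -0.48  1.47  2.35]
time: 18.65
eef_pos: [0.5944, 0.2008, 0.297]
tcp_rot: [-0.523, 0.799, -0.164, -0.249]
contact_force: [-2.0, 10.2, 14.6]
opening: -0.003
t 18.65 grasp in bed mm [-1.2 63.7 31.3] F bed [ 1.4 -5.9 16.8] open -0.003 tool in bed rotvec [ 0.01 -0.31  0.06] q [ 0.22  0.37  1.71 -0.48  1.47  2.35]
```

```bash
python3 -m jog '[{"grip":1,"x":0,"y":0,"z":-20,"rx":0,"ry":0,"rz":0},{"grip":1,"x":0,"y":0,"z":-30,"rx":0,"ry":0,"rz":0},{"grip":1,"x":0,"y":0,"z":-35,"rx":0,"ry":0,"rz":0},{"grip":0.5,"x":0,"y":-20,"z":-35,"rx":0,"ry":0,"rz":0},{"grip":0.5,"x":0,"y":0,"z":0,"rx":0,"ry":0,"rz":0},{"grip":0.5,"x":0,"y":0,"z":0,"rx":0,"ry":0,"rz":0}]'
python3 - <<'E'
from h import *
R,o,Rb=bed();tip();c=snap('wrist','w15');snap('top','t15')
w=load("w14")
def onpl(c,u,v,z):
    oo,d=ray(c,u,v); k=(z/1e3-R[:,2]@(oo-o))/(R[:,2]@d); return (R.T@(oo+d*k-o)*1e3).round(1)
Z=lambda u,v:(220+u/5-.4,190+v/5-.4)
for z0 in(0,1.5):
  print("fork",[onpl(w,*Z(*q),z0) for q in((150,300),(415,300),(413,472),(155,488))])
  print("head",onpl(w,*Z(303,498),35+z0),"collar back rim",onpl(w,*Z(303,342),5+z0))
im=cv2.cvtColor(load('w15')['frame'],cv2.COLOR_RGB2BGR)[180:290,220:340]
cv2.imwrite('pics/w15z.png',cv2.resize(im,None,fx=5,fy=5,interpolation=cv2.INTER_CUBIC))
E
```

```text
time: 19.15
eef_pos: [0.6407, 0.254, 0.3929]
tcp_rot: [-0.523, 0.798, -0.165, -0.249]
contact_force: [-0.5, -0.5, 0.2]
opening: 0.417
t 19.15 grasp in bed mm [ -0.9  85.2 166.4] F bed [ 0.6 -0.2 -0.2] open 0.417 tool in bed rotvec [ 0.13 -0.22  0.05] q [ 0.28  0.4   1.47 -0.46  1.67  2.31]
fork [array([-29.1,   9. ,  -0. ]), array([18.2,  8.9, -0. ]), array([ 18.5, -26. ,   0. ]), array([-29.3, -29.4,  -0. ])]
head [-1.7 -9.8 35. ] collar back rim [-1.8  3.2  5. ]
fork [array([-28.9,   9.7,   1.5]), array([18.1,  9.7,  1.5]), array([ 18.4, -25.1,   1.5]), array([-29.2, -28.5,   1.5])]
head [-1.7 -8.9 36.5] collar back rim [-1.8  3.9  6.5]
```

View pics/w15z.png

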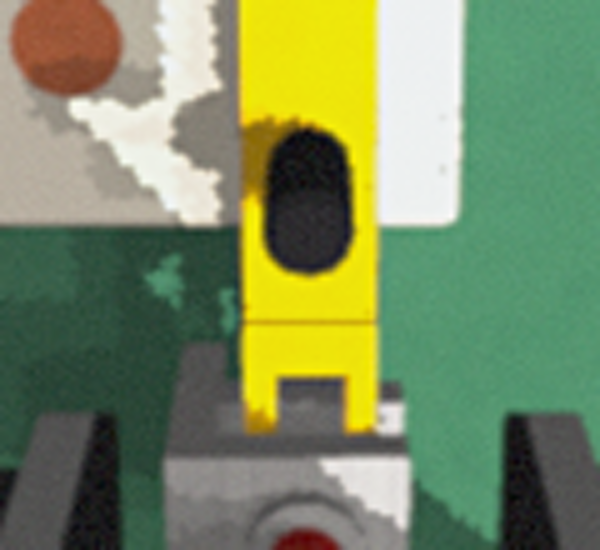

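View pics/t15.png

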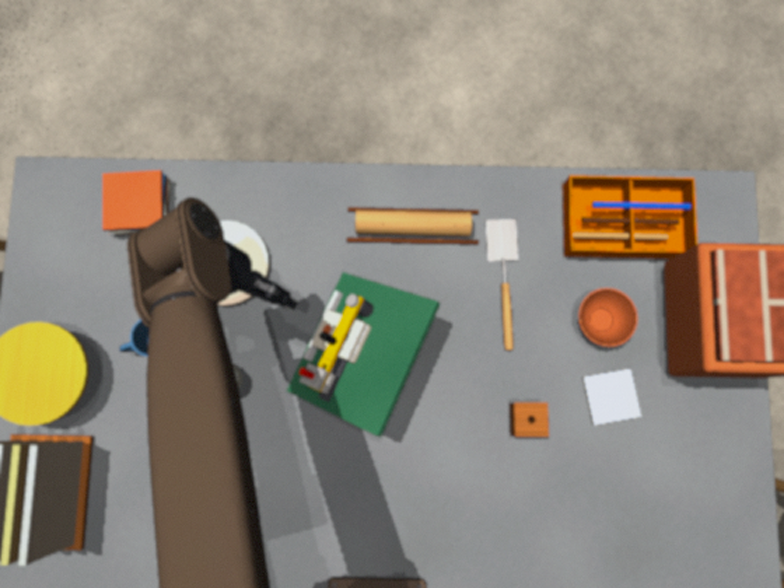

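All consistent: no gap visible at the collar, the bar is straight, and the gripper is clear. Hand in.

```bash
python3 -c "
from plant import *
print(sign_off())"
```

```text
the job is handed in; nothing more can be done
None
```

The press is closed and handed in at about 19 s of the 72 s. I swung the bar by its knob until it hit its stop, with force rising to 12 N. Then I took the pin from the holder, lined it up with the fork hole in the wrist camera, and pushed it in with almost no resistance. It stopped at about 13 N on its collar.

**Last checks:**
- **Bar:** it looks straight, with its end in the fork. I read its angle only from the stop and the pictures.
- **Pin:** it did not sink when I pressed the released head with 13 N, and the pictures show no gap under the collar.
- **Surroundings:** the gripper is clear of everything. In the last overhead picture the roller, spatula, bowl and tile look unmoved. The arm hid most of the mug, the jar and part of the bat, but the previous scene picture showed those in place too.

**Disagreements:**
- **Pin head height:** it touched at 36.7 mm in my frame instead of 35 mm. I put that down to 1–2 mm of calibration error, and even a real gap of that size would be within the 2.5 mm limit.
- **Knob top:** I touched it to check the frame height, but it read 31.3 mm against the 24.5 mm I had assumed. That assumption was probably wrong, so this check settled nothing.

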